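# Lock the brass embossing die, face up, in its holder

## Task

Load the brass embossing die into the grey die holder: take it from the wooden rack and lay it flat in the nest with its engraved face up. Then swing the hinged retaining frame over it until it is fully down, and after that swing the bolt at the front upright into the slot of the frame. Leave the other die, the mallet and the glue bottle where they are.

Things in the scene. Friction and masses are not known exactly. Their poses are not given: they have to be found in the camera images.
- brass_die_center (a point): Centre of the brass (yellow) die: flange 84 x 60 x 8 mm (x, y, z) with a raised engraved pad 64 x 44 x 12 mm, 20 mm thick in all, 0.45 kg. The point is 10 mm from the back and from the engraved face; z points out of the engraved face. At the start it leans at 50 degrees from level, engraved face to the robot and up, +x up the slope. Half a turn makes no difference: either end may go to the front.
- zinc_die_center (a point): The other die on the rack, same shape and sizes, silver-grey with a pattern of diamonds; not to be moved. The two dies stand 120 mm apart and change places from start to start.
- die_rack: Wooden rack fixed to the bench: base board 110 x 240 x 12 mm with two sloping rests, 95 mm high. Origin: middle of its underside; the front (-x) looks to the robot. Each die has only a 34 mm wide rest behind its middle and a ledge under its lower edge: the long sides of its flange (60 mm apart) stand free for the fingers, and it lifts straight up.
- nest_seat (a point): Where the die's centre lies when seated in the nest of the grey die holder (fixed to the bench), 38 mm above the bench; nest floor at 28 mm, rim at 35 mm, opening 88 x 64 mm. x points from the holder's front (bolt) to its rear (hinge), y left, z up; the die's 84 mm go along x. Beside the middle of each long side, rim and bed are cut away over 50 mm, down to 6 mm above the bench, for the fingers.
- retaining_frame (a joint): Hinge angle of the aluminium retaining frame (rad): 0 = fully down over the die, positive = swung up and back away from the robot; starts at 1.85 to 2.0, limit 2.1. It stays where it is left and takes about 4 N at its front bar to move. The die's pad stands in its window; with the die face down it cannot close.
- frame_hinge (a point): Middle of the frame's hinge pin, on the holder at its rear, 40.5 mm above the bench; same axes as nest_seat. The pin lies along y.
- frame_edge (a point): Middle of the upper face of the frame's front (free) bar, 112.5 mm from the hinge pin, 4 mm above the pin's plane; looks to the rear when open. z is normal to that face, -x away from the hinge. Frame 8 mm thick, 90 mm wide; the bar spans 102 to 123 mm from the pin; two prongs, within 19 mm of the centre line, go on to 147 mm, with the 12 mm bolt slot between them, open to the front.
- swing_bolt (a joint): Angle of the swing bolt at the front of the holder (rad): 0 = upright, in the slot of the closed frame; positive = swung out towards the front; starts at 1.0 to 1.2, limit 1.25. Stiff enough to stay where it is left (about 3 N at the nut).
- bolt_hinge (a point): Middle of the bolt's hinge pin on the front of the holder, 13 mm above the bench; same axes as nest_seat. The pin lies along y.
- bolt_nut (a point): Centre of the round black knurled nut on the bolt, 26 mm in diameter and 30 mm long, 53 mm from the bolt's hinge pin along the bolt; z points along the bolt to its free end. The shank is 8 mm thick. Gripped on its two sides along y, it turns easily between the fingers as the bolt swings.
- mallet: Leatherworker's mallet, 208 mm long, lying on the bench in front of the rack; origin under its middle. Not to be moved.
- glue: White glue bottle, 43 mm in diameter, 112 mm tall, standing behind the rack; origin under its middle, z up. Not to be moved.

How it is judged (in metres and radians):
On the way, in this order (a step that is already met when the one before it is completed fails the run):
1. the brass die lies in the nest, engraved face up, with the frame still open (horizontal distance between brass_die_center and nest_seat below 0.005 m and z of brass_die_center in the frame of nest_seat between -0.003 and 0.003 m and angle between brass_die_center's own z axis and vertical below 0.06 rad and angle between the x axis of brass_die_center and the x axis of nest_seat, either way round below 0.1 rad and value of joint retaining_frame above 1 rad), for 0.2 s.
2. the frame is fully down over the die while the bolt is still swung out (horizontal distance between brass_die_center and nest_seat below 0.005 m and z of brass_die_center in the frame of nest_seat between -0.003 and 0.003 m and angle between brass_die_center's own z axis and vertical below 0.06 rad and angle between the x axis of brass_die_center and the x axis of nest_seat, either way round below 0.1 rad and value of joint retaining_frame below 0.05 rad and value of joint swing_bolt above 0.5 rad), for 0.2 s.
At the end, for the whole second after the job is handed in: The brass die lies flat in the nest with its engraved face up (centre within 5 mm sideways and 3 mm in height of the seat, tilt under 0.06 rad, long side along the nest within 0.10 rad), the frame is fully down (under 0.05 rad) and the bolt stands upright in its slot (under 0.12 rad) (horizontal distance between brass_die_center and nest_seat below 0.005 m and z of brass_die_center in the frame of nest_seat between -0.003 and 0.003 m and angle between brass_die_center's own z axis and vertical below 0.06 rad and angle between the x axis of brass_die_center and the x axis of nest_seat, either way round below 0.1 rad and value of joint retaining_frame below 0.05 rad and value of joint swing_bolt below 0.12 rad); the robot touches nothing.
It fails at once if the other die is moved by more than 15 mm (distance of zinc_die_center from where it was at the start of the episode above 0.015 m).
It fails at once if the mallet is moved by more than 30 mm (distance of mallet from where it was at the start of the episode above 0.03 m).
It fails at once if the glue bottle is moved by more than 30 mm or tipped over (distance of glue from where it was at the start of the episode above 0.03 m or angle between glue's own z axis and vertical above 0.5 rad).
It also fails if it takes over 64 s, if anything falls off the work surface, if the arm or the gripper's body presses on something with over 40 N, if the wrist force passes 120 N, or if a joint passes its speed limit or range.

## Robot

A 6-joint arm with a two-finger parallel gripper is mounted at the origin on a cart in front of the work surface, level with it; the furniture and walls round the work are solid. World frame = base frame: x ahead of the robot, y to its left, z up, the work surface at z = 0. Lengths are in m, angles in degrees, forces in N, time in s.
With the tool pointing down it reaches from about 0.3 to 0.775 m from the base axis. Payload 14.6 kg.
Tool frame: the origin (TCP) lies on the centre line of the jaws, within the pads' length; the fingertips stand 22 mm ahead of it and the grasp point (between the pads) lies 3 mm ahead of it; z points along the fingers, y is the line along which they close (so a half turn about z gives the same grasp; the last joint's range is limited). The gripper opens to 85 mm and grips with 20 to 120 N. Pads are 22 mm wide; open, the fingers measure 114 mm over their backs; the gripper's body (76 mm by 85 mm) begins 54 mm behind the grasp point. The pads swing forward as they close: fully open they stand 13 mm farther back than shut.
Start: joints at [64.653, 17.183, 87.147, -0, 75.671, -3.816], TCP at [0.202, 0.512, 0.253] pointing down, gripper open.
Joint ranges: [-173.82, 173.82], [-45.26, 126.66], [13.44, 144.39], [-59.66, 239.66], [0, 175.72], [-146.38, 146.38]. Speed limits (degrees/s): [127.2, 127.2, 147.25, 180, 180, 180].

## Interface

Orientations are given as [roll, pitch, yaw] about the fixed x, y, z axes, in that order (R = Rz(yaw) Ry(pitch) Rx(roll)).
In Python, from bench import telemetry, cams, order gives the robot as it stands.
- The arm moves only by the tool apply_moves, never from a script. Its arguments are lists of equal length, an entry for each row: "delta_pos": the shift along the tool's x, y, z as a fraction of full scale, a list of three; "delta_rot": the turn, a rotation vector about the tool's x, y, z as a fraction of full scale, a list of three; "fingers": the closure in counts, from 0 (fully open) to 255 (shut). A call has 1 to 8 rows; each row shifts and turns the commanded pose from where the row before left it, along the tool's axes as they then stand; what a row does not reach is not made up. Full scale, the value 1, is 200 mm for a shift and 90 degrees for a turn. A row lasts 1/10 s, in which the tool goes at most 50 mm and 8.59 degrees, less where a joint would pass 70% of its speed; a pose out of reach is approached as far as the arm can. A call with a number of a shift or a turn outside -1 to 1 is refused whole. A call with a gripper value outside its range is refused whole. The fingers move at their own pace and stop on an object; "grip_force" is the grip in N (left out, the last holds). Time passes only in rows, so rows that do not move let the fingers close. It gives the time, the measured TCP pose, the force, the opening and the grip force at its end, in the units of the state.
- telemetry.get_obs(): the state, without advancing time (a new reading comes with each control period).
- cams.get_image(name): name is "side" or "top" or "wrist"; returns a dict with "img" (480x640x3 uint8, red, green, blue), "fx", "fy", "cx", "cy" (pixels), "position" and "attitude" of the camera in the world. Camera axes: x right, y up, looking along -z (the intrinsics and any distortion apply to the point x, -y, -z); pixel columns grow to the right and rows downward; lengths in m; the calibration is good to about 2 mm. A picture is of the moment at which its call begins. There is no depth.
- order.sign_off(): hands the job in; it is judged then, once.
The state is a dict: "clock": time; "joint_positions": joint angles; "qvel": joint speeds; "effort": joint torques, N m; "position": TCP position; "eef_rot": TCP orientation; "ft_force": force on the tool from outside, world axes, zero at the start; "ft_torque": the same for the moment, N m; "grip_width": finger opening in m; "finger_force": force on a finger pad.
Only numpy, scipy, OpenCV 4.12 (cv2) and the standard library are available. Lean on these libraries where they do the work, as an engineer would, in place of code of your own. Each camera call takes 0.05 s, during which the arm holds its last target. There are 200 camera calls.

## Working session

There is one attempt and no reset: what is moved stays moved. The work goes in short steps, Python scripts to look and compute and a tool call to move; the robot and the scene stay as the last step left them, time stands still between calls to the robot, and variables do not carry over. Pictures are saved under pics/ and viewed, at most 10 in all, crops included, and the job is handed in when it is done.

Besides the shell and the picture viewer there is one more tool, called as name(argument=value, ...), one argument or row to a line, values as JSON. apply_moves: Moves the arm, as the interface text tells. Shift numbers are shares of 200 mm and turn numbers shares of 90 degrees, none past 1 either way. Its arguments: {"type":"object","properties":{"delta_pos":{"type":"array","items":{"type":"array","items":{"type":"number","minimum":-1,"maximum":1}}},"delta_rot":{"type":"array","items":{"type":"array","items":{"type":"number","minimum":-1,"maximum":1}}},"fingers":{"type":"array","items":{"type":"number"}},"grip_force":{"type":"number"}},"required":["delta_pos","delta_rot","fingers"]}

```bash
mkdir -p pics
cat > h.py <<'E'
import numpy as np,cv2,json
from scipy.spatial.transform import Rotation as R
from bench import telemetry,cams,order
def shot(n,f):
    d=cams.get_image(n);cv2.imwrite(f'pics/{f}.png',d['img'][:,:,::-1]);
    np.save(f'pics/{f}.npy',{k:v for k,v in d.items() if k!='img'},allow_pickle=True);return d
E
python3 - <<'E'
from h import *
for n in('top','side'):
    d=shot(n,n+'0');print({k:v for k,v in d.items() if k!='img'})
print(telemetry.get_obs())
E
```

```text
{'fx': 460.0076121890167, 'fy': 460.0076121890167, 'cx': 317.51595001447726, 'cy': 239.57157975006655, 'position': array([ 0.5391026 , -0.15179856,  0.90764837]), 'attitude': array([  2.87632734,   1.0000225 , -90.02932158])}
{'fx': 554.6757373111207, 'fy': 554.6757373111207, 'cx': 314.2889507951624, 'cy': 236.28153300891188, 'position': array([1.03504391, 0.21836257, 0.9544311 ]), 'attitude': array([ 33.04588922,   0.20506647, 128.33697674])}
{'clock': 0.1, 'joint_positions': array([ 6.46527820e+01,  1.72139674e+01,  8.71762819e+01, -5.40317746e-04,
        7.56711086e+01, -3.81347251e+00]), 'qvel': array([ 0.05251822, -0.05314171, -0.10088316, -0.08431861, -0.03318482,
        0.06221143]), 'effort': array([ 1.80038478e-03, -5.44380963e+01, -3.62367010e+01, -5.75021545e-05,
        3.05503498e-03, -1.67557539e-05]), 'position': array([0.20178026, 0.51144927, 0.25276688]), 'eef_rot': array([-1.79938743e+02, -3.55861190e-03,  1.58466387e+02]), 'ft_force': array([-0.29955775, -0.22171045,  0.05127922]), 'ft_torque': array([-0.02031523,  0.03416   , -0.00032707]), 'finger_force': 0.0, 'grip_width': 0.08539191746645905}
```

View pics/top0.png

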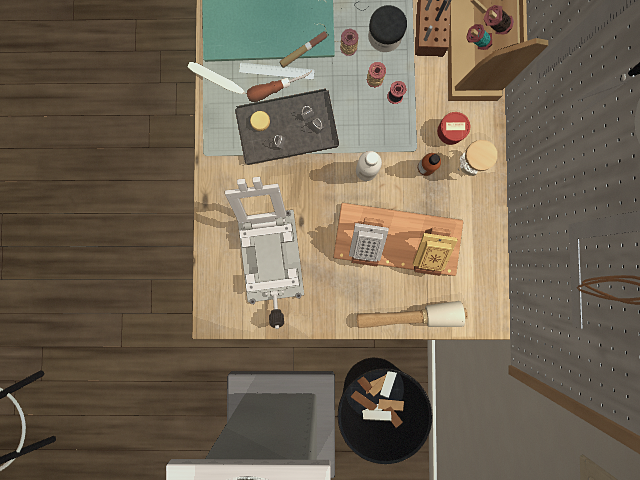

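View pics/side0.png

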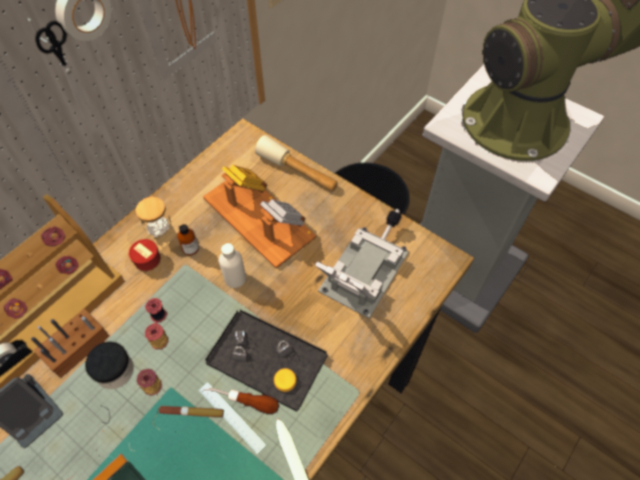

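The top view shows the holder at about (270,260), with the frame open to the rear (256,200) and the nut at (277,318). The zinc die is at (369,243) and the brass die at (436,253). I'll enlarge this area.

Run:
```python
from h import *
i=cv2.imread('pics/top0.png')[170:335,220:475];i=cv2.resize(i,None,fx=3.1,fy=3.1,interpolation=cv2.INTER_CUBIC)
for k in range(0,255,20):
    cv2.putText(i,str(220+k),(int(k*3.1),8),0,.3,(0,0,255),1);cv2.line(i,(int(k*3.1),8),(int(k*3.1),14),(0,0,255),1)
for k in range(0,165,20):
    cv2.putText(i,str(170+k),(0,int(k*3.1)+4),0,.3,(0,0,255),1)
cv2.imwrite('pics/c.png',i);print(i.shape)
```

```text
(512, 790, 3)
```

View pics/c.png

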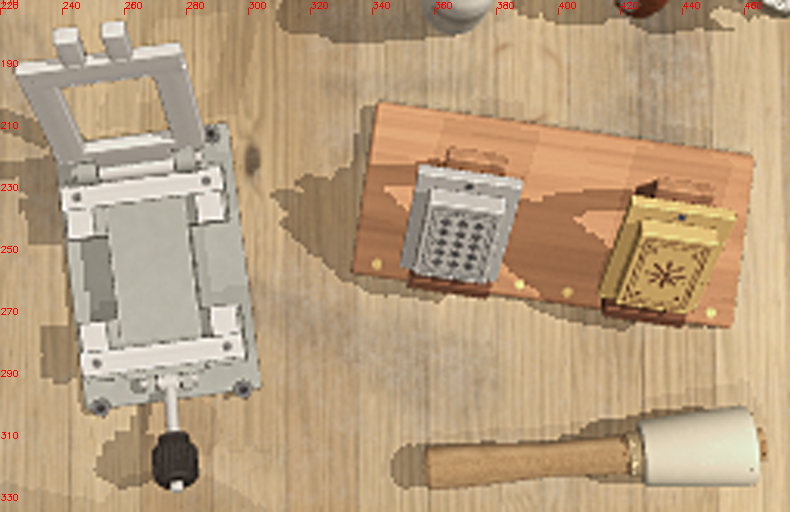

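The crop is clear: nest centre is at crop (153,271), the brass die's flange corners are (633,195), (737,212) and (603,305), and the nut is at (176,460). Next I'll unproject these points and check which wrist branch works.

```bash
cat >> h.py <<'E'
def ray(c,u,v):
    r=R.from_euler('xyz',c['attitude'],degrees=True).as_matrix()
    return r@np.array([(u-c['cx'])/c['fx'],-(v-c['cy'])/c['fy'],-1])
def at(c,u,v,z):
    d=ray(c,u,v);return c['position']+d*(z-c['position'][2])/d[2]
def proj(c,P):
    r=R.from_euler('xyz',c['attitude'],degrees=True).as_matrix()
    q=(np.atleast_2d(P)-c['position'])@r
    return np.c_[c['cx']+c['fx']*q[:,0]/-q[:,2],c['cy']-c['fy']*q[:,1]/-q[:,2]]
def cam(f): return np.load(f'pics/{f}.npy',allow_pickle=True).item()
def go(p,rot,o=None):
    "needed shift/turn in tool axes; rotate-then-shift split in n equal rows by hand"
    o=o or telemetry.get_obs();a=R.from_euler('xyz',o['eef_rot'],degrees=True);b=rot if isinstance(rot,R) else R.from_euler('xyz',rot,degrees=True)
    d=np.array(p)-o['position'];rv=(a.inv()*b).as_rotvec()/(np.pi/2)
    print('shift now-frame',np.round(a.inv().apply(d)/.2,3),'after-turn frame',np.round(b.inv().apply(d)/.2,3),'turn',np.round(rv,4),'rows>=',np.ceil(np.linalg.norm(d)/.05),np.ceil(np.linalg.norm(rv)*90/8.59))
E
python3 - <<'E'
from h import *
c=cam('top0');f=lambda X,Y,z:np.round(at(c,220+X/3.1,170+Y/3.1,z),4)
print('nest rim',[f(*p,.035) for p in((62,190),(223,168),(82,375),(243,355),(153,271))])
print('rack',[f(*p,.012) for p in((380,103),(752,155),(353,270),(733,326))])
print('brass top edge',[f(*p,.095) for p in((633,195),(737,212))],f(668,262,.06), 'nut',f(176,460,.035),'mallet',f(540,455,.02))
s=cam('side0');print('side cams',s['position'])
for az,lab in((-36,'die'),):
  for t in(30,40,50):
    for fa in(90,105):
      for h in(0,180):
        A=R.from_euler('z',az,degrees=True)*R.from_euler('y',fa,degrees=True)
        T=R.from_euler('z',-8,degrees=True)*R.from_euler('y',-t,degrees=True)*R.from_euler('x',180,degrees=True)*R.from_euler('z',h,degrees=True)
        e=(A.inv()*T).as_euler('ZYZ',degrees=True);print(t,fa,h,np.round([e[0],e[1],e[2]-90]))
E
```

```text
nest rim [array([0.599 , 0.0113, 0.035 ]), array([ 0.6124, -0.0879,  0.035 ]), array([ 0.4857, -0.0019,  0.035 ]), array([ 0.4979, -0.1004,  0.035 ]), array([ 0.5491, -0.0451,  0.035 ])]
rack [array([ 0.6552, -0.1853,  0.012 ]), array([ 0.6218, -0.4181,  0.012 ]), array([ 0.5499, -0.168 ,  0.012 ]), array([ 0.5149, -0.4046,  0.012 ])]
brass top edge [array([ 0.5915, -0.3258,  0.095 ]), array([ 0.5817, -0.3845,  0.095 ])] [ 0.554  -0.3534  0.06  ] nut [ 0.4342 -0.0596  0.035 ] mallet [ 0.4358 -0.2828  0.02  ]
side cams [1.03504391 0.21836257 0.9544311 ]
30 90 0 [15. 64. 58.]
30 90 180 [  15.   64. -122.]
30 105 0 [18. 49. 53.]
30 105 180 [  18.   49. -127.]
40 90 0 [22. 55. 55.]
40 90 180 [  22.   55. -125.]
40 105 0 [27. 42. 47.]
40 105 180 [  27.   42. -133.]
50 90 0 [29. 47. 50.]
50 90 180 [  29.   47. -130.]
50 105 0 [39. 35. 38.]
50 105 180 [  39.   35. -142.]
```

```bash
cat >> h.py <<'E'
def tilt(yaw,t,flip=0): # tool z forward-down by t from vertical, tool y along -y of yaw frame
    return R.from_euler('z',yaw,degrees=True)*R.from_euler('y',-t,degrees=True)*R.from_euler('x',180,degrees=True)*R.from_euler('z',flip,degrees=True)
def plan(wps,nd=3,start=None):
    "wps: (pos,R,rows). prints rounded rows in calls of 8"
    if start is None:
        o=telemetry.get_obs();p=np.array(o['position']);q=R.from_euler('xyz',o['eef_rot'],degrees=True)
    else: p,q=start
    rows=[]
    for P,Q,n in wps:
        for k in range(n):
            m=n-k
            d=np.round(q.inv().apply(np.array(P)-p)/m/.2,nd);rv=np.round((q.inv()*Q).as_rotvec()/m/(np.pi/2),nd)
            rows.append((d.tolist(),rv.tolist()));p=p+q.apply(d*.2);q=q*R.from_rotvec(rv*np.pi/2)
    for i in range(0,len(rows),8):
        print('P',json.dumps([r[0] for r in rows[i:i+8]]));print('R',json.dumps([r[1] for r in rows[i:i+8]]))
    print('max',max(np.linalg.norm(r[0]) for r in rows),max(np.linalg.norm(r[1]) for r in rows),p,q.as_euler('xyz',degrees=True))
E
python3 - <<'E'
from h import *
o=telemetry.get_obs();print(o['position'])
plan([([.42,.15,.28],tilt(75,0),10),([.44,-.2,.28],tilt(12,0),8),([.430,-.332,.19],tilt(-8.3,48),6)])
E
```

```text
[0.20178026 0.51144927 0.25276688]
P [[-0.168, -0.128, -0.013], [-0.185, -0.102, -0.014], [-0.198, -0.074, -0.013], [-0.206, -0.045, -0.014], [-0.211, -0.014, -0.013], [-0.21, 0.016, -0.014], [-0.206, 0.047, -0.013], [-0.197, 0.076, -0.014]]
R [[-0.0, 0.0, 0.093], [-0.0, 0.0, 0.093], [-0.0, 0.0, 0.093], [-0.0, 0.0, 0.093], [-0.0, 0.0, 0.093], [-0.0, 0.0, 0.092], [-0.0, 0.0, 0.093], [-0.0, 0.0, 0.092]]
P [[-0.184, 0.103, -0.013], [-0.167, 0.13, -0.014], [-0.208, 0.068, -0.0], [-0.197, 0.097, -0.0], [-0.182, 0.122, -0.0], [-0.163, 0.146, -0.0], [-0.141, 0.167, -0.0], [-0.117, 0.185, -0.0]]
R [[-0.0, 0.0, 0.093], [-0.0, 0.001, 0.092], [-0.0, -0.0, 0.088], [-0.0, -0.0, 0.087], [-0.0, -0.0, 0.088], [-0.0, -0.0, 0.087], [-0.0, -0.0, 0.088], [-0.0, -0.0, 0.087]]
P [[-0.091, 0.2, -0.0], [-0.063, 0.21, -0.001], [-0.031, 0.106, 0.075], [-0.035, 0.106, 0.073], [-0.04, 0.106, 0.07], [-0.043, 0.107, 0.068], [-0.046, 0.107, 0.064], [-0.049, 0.109, 0.06]]
R [[-0.0, -0.0, 0.088], [-0.0, -0.0, 0.087], [-0.016, 0.088, 0.035], [-0.016, 0.088, 0.035], [-0.016, 0.088, 0.036], [-0.016, 0.088, 0.035], [-0.016, 0.088, 0.036], [-0.015, 0.088, 0.036]]
max 0.21972937900972642 0.09641576634555159 [ 0.43003052 -0.33210106  0.1899844 ] [-179.9233643   -48.04081307   -8.36198946]
```

apply_moves(
  delta_pos=[
    [-0.17, -0.13, -0.013],
    [-0.185, -0.1, -0.014],
    [-0.2, -0.075, -0.013],
    [-0.205, -0.045, -0.014],
    [-0.21, -0.015, -0.013],
    [-0.21, 0.015, -0.014],
    [-0.205, 0.045, -0.013],
    [-0.2, 0.075, -0.014],
  ],
  delta_rot=[
    [0, 0, 0.093],
    [0, 0, 0.093],
    [0, 0, 0.093],
    [0, 0, 0.093],
    [0, 0, 0.093],
    [0, 0, 0.093],
    [0, 0, 0.093],
    [0, 0, 0.093],
  ],
  fingers=[0, 0, 0, 0, 0, 0, 0, 0],
)

```text
clock: 0.9
position: [0.3763, 0.2197, 0.2749]
eef_rot: [-180.0, 0.0, 91.2]
ft_force: [0.8, -0.1, 0.3]
grip_width: 0.0854
finger_force: 0.0
```

apply_moves(
  delta_pos=[
    [-0.185, 0.105, -0.013],
    [-0.165, 0.13, -0.014],
    [-0.21, 0.07, 0],
    [-0.2, 0.1, 0],
    [-0.18, 0.12, 0],
    [-0.165, 0.145, 0],
    [-0.14, 0.165, 0],
    [-0.115, 0.185, 0],
  ],
  delta_rot=[
    [0, 0, 0.093],
    [0, 0, 0.092],
    [0, 0, 0.088],
    [0, 0, 0.087],
    [0, 0, 0.088],
    [0, 0, 0.087],
    [0, 0, 0.088],
    [0, 0, 0.087],
  ],
  fingers=[0, 0, 0, 0, 0, 0, 0, 0],
)

```text
clock: 1.7
position: [0.4337, -0.1154, 0.2802]
eef_rot: [-180.0, 0.0, 27.3]
ft_force: [0.7, 0.6, 0.4]
grip_width: 0.0854
finger_force: 0.0
```

apply_moves(
  delta_pos=[
    [-0.09, 0.2, 0],
    [-0.065, 0.21, 0],
    [-0.031, 0.106, 0.075],
    [-0.035, 0.106, 0.073],
    [-0.04, 0.106, 0.07],
    [-0.043, 0.107, 0.068],
    [-0.046, 0.107, 0.064],
    [-0.05, 0.11, 0.06],
  ],
  delta_rot=[
    [0, 0, 0.088],
    [0, 0, 0.087],
    [-0.016, 0.087, 0.035],
    [-0.016, 0.087, 0.035],
    [-0.016, 0.087, 0.036],
    [-0.016, 0.087, 0.035],
    [-0.016, 0.087, 0.036],
    [-0.015, 0.087, 0.036],
  ],
  fingers=[0, 0, 0, 0, 0, 0, 0, 0],
)

```text
clock: 2.5
position: [0.4299, -0.3207, 0.1972]
eef_rot: [179.6, -43.8, -6.1]
ft_force: [2.4, 1.2, 0.5]
grip_width: 0.0855
finger_force: 0.0
```

Run:
```python
from h import *
d=shot('wrist','w1');o=telemetry.get_obs();print(o['clock'],o['position'],o['eef_rot'],np.round(o['joint_positions']),d['position'],d['attitude'],d['fx'])
```

```text
2.55 [ 0.42976173 -0.32114023  0.1952608 ] [179.9253169  -44.20143495  -6.5286659 ] [-53.   8. 116.  58.  37.   2.] [ 0.40591133 -0.3166197   0.34089853] [ 25.31828275  -0.31092641 -96.43946444] 430.28066929998965
```

View pics/w1.png

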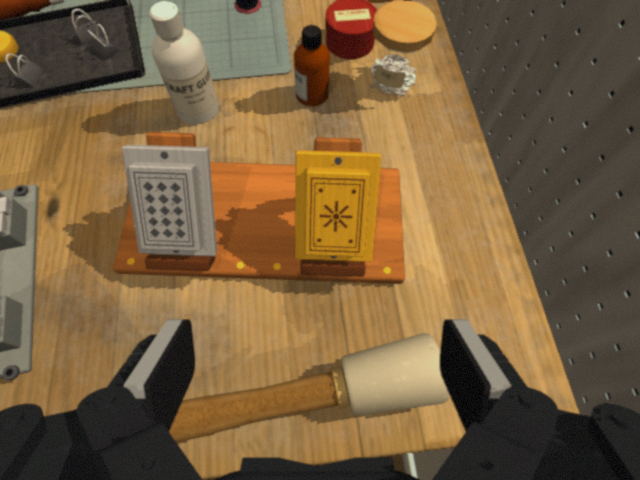

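The wrist view shows the brass flange corners at (297,152), (381,154), (295,259) and (373,262). I'll fit the die pose from both views.

Run:
```python
from h import *
from scipy.optimize import least_squares
t,w=cam('top0'),cam('w1')
B=lambda yaw,t:R.from_euler('z',yaw,degrees=True)*R.from_euler('y',-t,degrees=True)
Pw=np.array([[42,30,-2],[42,-30,-2],[-42,30,-2],[-42,-30,-2]])/1e3;uw=np.array([[297,152],[381,154],[295,259],[373,262]])
Pt=np.array([[42,30,-10],[42,-30,-10]])/1e3;ut=np.array([[220+633/3.1,170+195/3.1],[220+737/3.1,170+212/3.1]])
f=lambda x:np.r_[(proj(w,B(x[3],50).apply(Pw)+x[:3])-uw).ravel(),(proj(t,B(x[3],50).apply(Pt)+x[:3])-ut).ravel()]
s=least_squares(f,[.55,-.35,.07,-8]);print(s.x,np.round(s.fun,1))
f2=lambda x:np.r_[(proj(w,B(x[3],50).apply(Pw)+x[:3])-uw).ravel()]
s2=least_squares(f2,[.55,-.35,.07,-8]);print(s2.x,np.round(s2.fun,1))
c=s.x[:3];q=tilt(s.x[3],50);zt=q.apply([0,0,1])
# grasp point at flange mid (die z=-6mm): TCP = c + 6mm*zt - 3mm*zt
for d in(.1,0.0): plan([(c+zt*(.003-d),q,4)])
```

```text
[ 0.55383027 -0.34920226  0.06642921 -8.48677787] [-1.1 -0.4  1.8  0.4  0.1  0.4 -0.1  0.1 -1.  -0.5 -0.7 -1. ]
[ 0.55521949 -0.34937329  0.06417421 -8.27103484] [-1.1  0.   1.1  0.6  0.4 -0.1 -0.4 -0.6]
P [[-0.011, 0.014, 0.105], [-0.014, 0.013, 0.105], [-0.016, 0.013, 0.105], [-0.019, 0.012, 0.104]]
R [[-0.004, 0.016, 0.004], [-0.004, 0.016, 0.004], [-0.004, 0.016, 0.003], [-0.003, 0.016, 0.004]]
max 0.10700467279516347 0.01697056274847714 [ 0.48038864 -0.33820611  0.12873225] [-179.98055431  -49.96316498   -8.50126582]
P [[0.001, 0.017, 0.229], [-0.004, 0.016, 0.23], [-0.01, 0.014, 0.229], [-0.015, 0.013, 0.229]]
R [[-0.004, 0.016, 0.004], [-0.004, 0.016, 0.004], [-0.004, 0.016, 0.003], [-0.003, 0.016, 0.004]]
max 0.23059054620690764 0.01697056274847714 [ 0.55607699 -0.34962195  0.06461231] [-179.98055431  -49.96316498   -8.50126582]
```

apply_moves(
  delta_pos=[
    [-0.011, 0.014, 0.105],
    [-0.014, 0.013, 0.105],
    [-0.016, 0.013, 0.105],
    [-0.019, 0.012, 0.104],
    [0, 0, 0],
    [0, 0, 0],
  ],
  delta_rot=[
    [-0.004, 0.016, 0.004],
    [-0.004, 0.016, 0.004],
    [-0.004, 0.016, 0.004],
    [-0.004, 0.016, 0.004],
    [0, 0, 0],
    [0, 0, 0],
  ],
  fingers=[0, 0, 0, 0, 0, 0],
)

```text
clock: 3.15
position: [0.4809, -0.3359, 0.1311]
eef_rot: [179.7, -49.3, -7.9]
ft_force: [-0.2, -0.0, 1.5]
grip_width: 0.0855
finger_force: 0.0
```

Run:
```python
from h import *
c=np.array([.5543,-.3493,.0659]);q=tilt(-8.4,50)
o=telemetry.get_obs();print(o['position'],o['eef_rot'])
plan([(c+q.apply([0,0,.007]),q,5)])
shot('wrist','w2')
```

```text
[ 0.48093564 -0.33591217  0.13111255] [179.70907769 -49.30887931  -7.86842591]
P [[-0.001, 0.003, 0.106], [-0.001, 0.003, 0.106], [-0.001, 0.003, 0.106], [-0.002, 0.002, 0.106], [-0.002, 0.002, 0.106]]
R [[-0.0, 0.002, 0.001], [-0.0, 0.001, 0.001], [-0.0, 0.002, 0.001], [-0.001, 0.001, 0.0], [-0.0, 0.002, 0.001]]
max 0.10604715932074749 0.0022360679774997894 [ 0.55954718 -0.34997429  0.06134568] [-179.95869148  -50.02952784   -8.42256944]
```

View pics/w2.png

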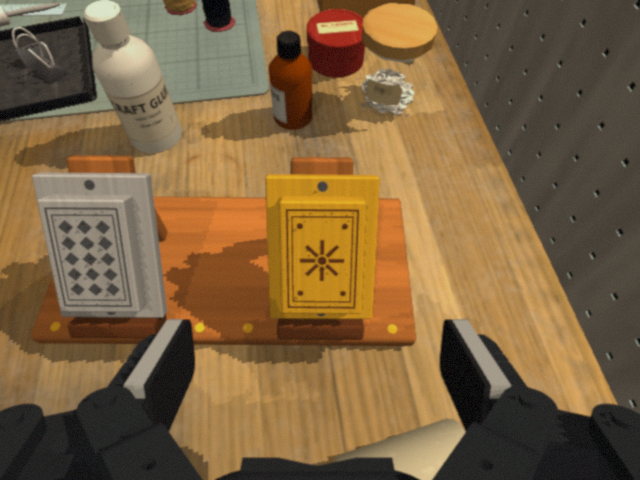

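The brass star is at (322,260) and the finger midline at column 317, which agrees with the planned 2.6 mm sideways correction. I'm approaching now.

apply_moves(
  delta_pos=[
    [-0.001, 0.003, 0.106],
    [-0.001, 0.003, 0.106],
    [-0.001, 0.003, 0.106],
    [-0.002, 0.002, 0.106],
    [-0.002, 0.002, 0.106],
    [0, 0, 0],
    [0, 0, 0],
  ],
  delta_rot=[
    [0, 0.002, 0.001],
    [0, 0.001, 0.001],
    [0, 0.002, 0.001],
    [-0.001, 0.001, 0],
    [0, 0.002, 0.001],
    [0, 0, 0],
    [0, 0, 0],
  ],
  fingers=[0, 0, 0, 0, 0, 0, 0],
  grip_force=60,
)

```text
clock: 3.9
position: [0.5594, -0.3507, 0.0624]
eef_rot: [179.9, -50.1, -8.4]
ft_force: [-0.2, 0.2, 0.5]
grip_width: 0.0855
finger_force: 0.0
```

apply_moves(
  delta_pos=[
    [0, 0, 0],
    [0, 0, 0],
    [0, 0, 0],
    [0, 0, 0],
    [0, 0, 0],
    [0, 0, 0],
    [0, 0, 0],
    [0, 0, 0],
  ],
  delta_rot=[
    [0, 0, 0],
    [0, 0, 0],
    [0, 0, 0],
    [0, 0, 0],
    [0, 0, 0],
    [0, 0, 0],
    [0, 0, 0],
    [0, 0, 0],
  ],
  fingers=[255, 255, 255, 255, 255, 255, 255, 255],
)

```text
clock: 4.7
position: [0.5592, -0.3509, 0.0626]
eef_rot: [179.9, -50.2, -8.4]
ft_force: [-12.2, 4.7, 11.0]
grip_width: 0.0589
finger_force: 60.3
```

Run:
```python
from h import *
o=telemetry.get_obs();p=o['position'];print(o['clock'],p,o['eef_rot'],o['ft_force'],o['grip_width'],o['finger_force'])
q0=R.from_euler('xyz',o['eef_rot'],degrees=True);q=tilt(-8.4,50)
yaw=6.9;n=np.array([.5487,-.0447,.038]);Q=tilt(yaw,0)
# die pose in tool now (model): centre c, level orientation offset
c=np.array([.5543,-.3493,.0659]);print('die in tool',q0.inv().apply(c-p))
plan([(p+[0,0,.05],q0,3),(p+[-.01,.05,.13],q0,3),([.53,-.15,.2],tilt(0,20),5),(n+[0,0,.09],Q,5)])
```

```text
4.7 [ 0.55917063 -0.35092235  0.06262039] [179.9380498  -50.20048211  -8.44731499] [-12.15364181   4.72046928  10.98152199] 0.05892061867079501 60.333555936813354
die in tool [-0.00071675 -0.00088278 -0.0059848 ]
P [[0.064, 0.0, -0.053], [0.064, 0.0, -0.054], [0.064, 0.0, -0.053], [0.084, -0.08, -0.108], [0.084, -0.08, -0.107], [0.084, -0.079, -0.108], [-0.021, -0.147, -0.036], [-0.02, -0.147, -0.032]]
R [[0.0, 0.0, 0.0], [-0.0, -0.0, 0.0], [-0.0, -0.0, 0.0], [-0.0, -0.0, 0.0], [-0.0, -0.0, 0.0], [-0.0, -0.0, 0.0], [0.011, -0.067, -0.016], [0.011, -0.067, -0.015]]
P [[-0.02, -0.149, -0.027], [-0.019, -0.149, -0.022], [-0.018, -0.151, -0.018], [-0.007, -0.105, 0.074], [0.001, -0.105, 0.075], [0.008, -0.105, 0.075], [0.016, -0.104, 0.074], [0.023, -0.103, 0.074]]
R [[0.011, -0.067, -0.016], [0.011, -0.067, -0.015], [0.011, -0.067, -0.016], [0.003, -0.044, -0.015], [0.003, -0.044, -0.015], [0.003, -0.045, -0.015], [0.002, -0.044, -0.015], [0.003, -0.045, -0.016]]
max 0.1584929020492716 0.06975672010638115 [ 0.54863201 -0.04467254  0.12789763] [-1.79964176e+02  1.14225949e-02  6.92255194e+00]
```

apply_moves(
  delta_pos=[
    [0.064, 0, -0.053],
    [0.064, 0, -0.053],
    [0.064, 0, -0.053],
    [0.084, -0.08, -0.108],
    [0.084, -0.08, -0.108],
    [0.084, -0.08, -0.108],
    [-0.02, -0.147, -0.036],
    [-0.02, -0.147, -0.032],
  ],
  delta_rot=[
    [0, 0, 0],
    [0, 0, 0],
    [0, 0, 0],
    [0, 0, 0],
    [0, 0, 0],
    [0, 0, 0],
    [0.011, -0.067, -0.016],
    [0.011, -0.067, -0.015],
  ],
  fingers=[255, 255, 255, 255, 255, 255, 255, 255],
)

```text
clock: 5.5
position: [0.5443, -0.2549, 0.1938]
eef_rot: [179.8, -41.3, -5.6]
ft_force: [-0.1, 1.1, -5.6]
grip_width: 0.0586
finger_force: 66.9
```

apply_moves(
  delta_pos=[
    [-0.02, -0.15, -0.027],
    [-0.02, -0.15, -0.022],
    [-0.02, -0.15, -0.018],
    [-0.007, -0.105, 0.074],
    [0, -0.105, 0.075],
    [0.008, -0.105, 0.075],
    [0.016, -0.105, 0.074],
    [0.023, -0.105, 0.074],
  ],
  delta_rot=[
    [0.011, -0.067, -0.016],
    [0.011, -0.067, -0.015],
    [0.011, -0.067, -0.016],
    [0.003, -0.044, -0.015],
    [0.003, -0.044, -0.015],
    [0.003, -0.045, -0.015],
    [0.003, -0.044, -0.015],
    [0.003, -0.045, -0.016],
  ],
  fingers=[255, 255, 255, 255, 255, 255, 255, 255],
)

```text
clock: 6.3
position: [0.559, -0.0606, 0.1263]
eef_rot: [179.8, -3.9, 6.3]
ft_force: [0.5, 0.3, -4.4]
grip_width: 0.0587
finger_force: 66.9
```

apply_moves(
  delta_pos=[
    [0, 0, 0],
    [0, 0, 0],
  ],
  delta_rot=[
    [0, 0, 0],
    [0, 0, 0],
  ],
  fingers=[255, 255],
)

```text
clock: 6.5
position: [0.559, -0.061, 0.1263]
eef_rot: [179.9, -4.0, 6.3]
ft_force: [0.4, -0.2, -3.8]
grip_width: 0.0587
finger_force: 67.0
```

Run:
```python
from h import *
o=telemetry.get_obs();print(o['position'],o['eef_rot'],o['ft_force'],o['grip_width'],np.round(o['joint_positions']))
shot('wrist','w3');d=shot('top','t3')
i=np.hstack([cv2.resize(cv2.imread('pics/w3.png'),(533,400)),cv2.resize(cv2.imread('pics/t3.png')[165:345,220:340],(267,400),interpolation=cv2.INTER_CUBIC)])
cv2.imwrite('pics/c3.png',i)
```

```text
[ 0.55902557 -0.06101172  0.12626046] [179.88911483  -4.0173824    6.34011353] [ 0.43229294 -0.2103827  -3.7964598 ] 0.05870340382245674 [-10.  25.  95.   1.  56.  73.]
```

View pics/c3.png

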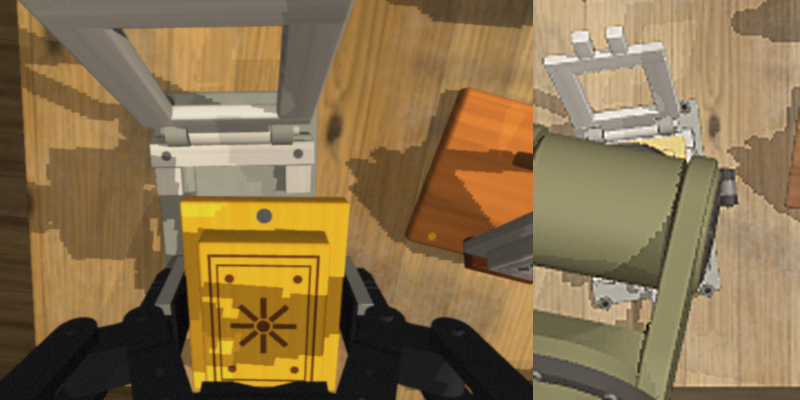

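The die is held square: its far-edge corners are at (182,199) and (348,199) in this composite (scale 0.833), and the rim screws are at (166,156) and (298,154). I'll compare these with the top-view measurement.

Run:
```python
from h import *
w,t=cam('w3'),cam('top0');k=1.2006
for z in(.035,.040):
    a=[at(w,x*k,y*k,z) for x,y in((166,156),(298,154))];b=[at(t,220+x/3.1,170+y/3.1,z) for x,y in((77,197),(206,181))]
    print(z,np.round(a,4).tolist(),np.round(b,4).tolist())
o=telemetry.get_obs();p=o['position'];q0=R.from_euler('xyz',o['eef_rot'],degrees=True)
# die front-flange top corners in tool frame: z_tool of flange front plane ~ -.006+.002
ctool=np.array([-.0007,-.0009,-.006])
for pt in([.042,-.03,.002],[.042,.03,.002],[.032,-.022,-.010],[.032,.022,-.010]):
    print(np.round(proj(w,p+q0.apply(ctool+pt))/k,1))
n=np.array([.5487,-.0447,.038]);Q=tilt(6.9,0)
plan([(n-Q.apply(ctool)+[0,0,.04],Q,4),(n-Q.apply(ctool)+[0,0,.012],Q,3)])
```

```text
0.035 [[0.5953, 0.0033, 0.035], [0.6053, -0.0764, 0.035]] [[0.5947, 0.002, 0.035], [0.6044, -0.0774, 0.035]]
0.04 [[0.5961, 0.0021, 0.04], [0.6059, -0.0758, 0.04]] [[0.5943, 0.0011, 0.04], [0.604, -0.0779, 0.04]]
[[177.9 202.2]]
[[352.8 202.4]]
[[196.7 244.2]]
[[334.1 244.3]]
P [[-0.015, -0.022, 0.068], [-0.013, -0.022, 0.068], [-0.012, -0.021, 0.068], [-0.011, -0.022, 0.069], [0.0, 0.0, 0.047], [0.0, 0.0, 0.047], [0.0, 0.0, 0.046]]
R [[0.0, -0.011, -0.002], [0.001, -0.012, -0.002], [0.0, -0.011, -0.002], [0.001, -0.012, -0.001], [-0.0, 0.0, -0.0], [-0.0, 0.0, -0.0], [-0.0, 0.0, -0.0]]
max 0.07325298628724976 0.012206555615733703 [ 0.54946551 -0.04546131  0.04401886] [-1.79972744e+02  3.30094237e-02  6.89257978e+00]
```

Run:
```python
from h import *
from scipy.optimize import least_squares
i=cv2.imread('pics/w3.png')[220:470,205:435];cv2.imwrite('pics/c4.png',cv2.resize(i,None,fx=2.4,fy=2.4,interpolation=cv2.INTER_CUBIC))
w=cam('w3');k=1.2006
o=telemetry.get_obs();p=o['position'];q0=R.from_euler('xyz',o['eef_rot'],degrees=True)
P=np.array([[42,-30,2],[42,30,2],[32,-22,-10],[32,22,-10],[0,0,-10]])/1e3
u=np.array([[182,199],[348,199],[200,232],[327,232],[263.5,326]])*k
f=lambda x:(proj(w,p+q0.apply(R.from_rotvec([0,x[3],0]).apply(P)+x[:3]))-u).ravel()
s=least_squares(f,[0,0,0,0]);print(s.x,np.round(s.fun,1))
```

```text
[-0.00066002 -0.00131578 -0.00819078 -0.25115938] [ 0.2  0.5 -2.4  0.7 -1.9  0.   3.3  0.2  0.6 -1.3]
```

View pics/c4.png

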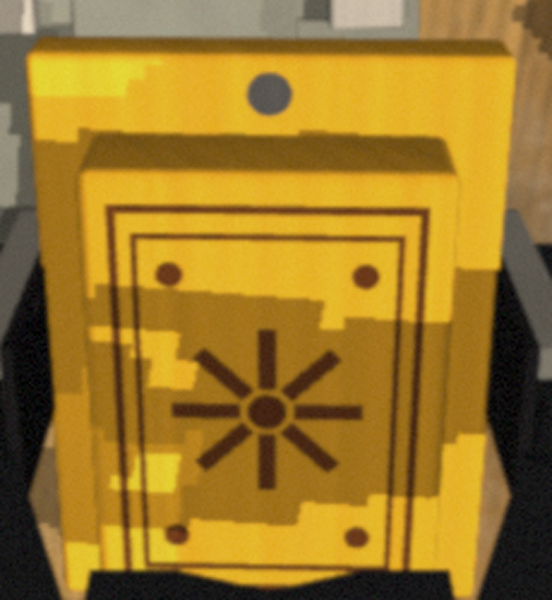

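In the crop the flange face corners are (29,57) and (513,57), the back edge is at row 38, the pad corners are (80,172) and (457,172), and the star is at (267,411). My earlier pad corner readings were wrong, so I'm refitting.

Run:
```python
from h import *
from scipy.optimize import least_squares
w=cam('w3')
o=telemetry.get_obs();p=o['position'];q0=R.from_euler('xyz',o['eef_rot'],degrees=True)
print('cam in tool',q0.inv().apply(w['position']-p))
P=np.array([[42,-30,2],[42,30,2],[42,-30,10],[42,30,10],[32,-22,-10],[32,22,-10],[0,0,-10]])/1e3
u=np.array([[29,57],[513,57],[35,38],[507,38],[80,172],[457,172],[267,411]])/2.4+[205,220]
f=lambda x:(proj(w,p+q0.apply(R.from_rotvec([0,x[3],0]).apply(P)+x[:3]))-u).ravel()
s=least_squares(f,[0,0,0,0]);print(s.x,np.round(s.fun,1))
g=lambda x:np.r_[f(np.r_[x,0])];s=least_squares(g,[0,0,0]);print(s.x,np.round(s.fun,1))
```

```text
cam in tool [ 0.08216655 -0.00138597 -0.11994295]
[-0.00215285 -0.00122379 -0.00349151 -0.02538057] [-1.5 -0.1  0.4  0.1  1.8 -0.1 -2.9  0.1 -1.   0.1  2.   0.3  1.  -0.4]
[-0.00217794 -0.00122325 -0.00264546] [-1.7  0.   0.6  0.2  1.6 -0.6 -2.7 -0.5 -0.9  1.   1.9  1.1  1.  -1.5]
```

Run:
```python
from h import *
Q=tilt(7,0)
plan([([.5504,-.0447,.075],Q,4),([.5504,-.0447,.046],Q,4)])
```

```text
P [[-0.013, -0.023, 0.064], [-0.012, -0.022, 0.065], [-0.011, -0.023, 0.065], [-0.009, -0.022, 0.064], [-0.0, -0.0, 0.036], [-0.0, -0.0, 0.036], [-0.0, -0.0, 0.037], [-0.0, -0.0, 0.036]]
R [[0.0, -0.011, -0.002], [0.001, -0.012, -0.002], [0.0, -0.011, -0.002], [0.001, -0.012, -0.002], [-0.0, 0.0, -0.0], [-0.0, 0.0, -0.0], [-0.0, 0.0, -0.0], [-0.0, 0.0, -0.0]]
max 0.0698212002188447 0.012206555615733703 [ 0.55045838 -0.04473845  0.04606847] [-1.79973540e+02  3.30385878e-02  6.98257445e+00]
```

apply_moves(
  delta_pos=[
    [-0.013, -0.023, 0.064],
    [-0.012, -0.022, 0.065],
    [-0.011, -0.023, 0.065],
    [-0.009, -0.022, 0.064],
    [0, 0, 0.036],
    [0, 0, 0.036],
    [0, 0, 0.036],
    [0, 0, 0.036],
  ],
  delta_rot=[
    [0, -0.011, -0.002],
    [0.001, -0.012, -0.002],
    [0, -0.011, -0.002],
    [0.001, -0.012, -0.002],
    [0, 0, 0],
    [0, 0, 0],
    [0, 0, 0],
    [0, 0, 0],
  ],
  fingers=[255, 255, 255, 255, 255, 255, 255, 255],
)

```text
clock: 7.4
position: [0.5508, -0.0442, 0.0455]
eef_rot: [-180.0, 0.0, 7.0]
ft_force: [0.2, -0.0, -4.5]
grip_width: 0.0581
finger_force: 67.0
```

apply_moves(
  delta_pos=[
    [0, 0, 0],
    [0, 0, 0],
  ],
  delta_rot=[
    [0, 0, 0],
    [0, 0, 0],
  ],
  fingers=[255, 255],
)

```text
clock: 7.6
position: [0.5508, -0.0442, 0.0459]
eef_rot: [-180.0, 0.1, 7.0]
ft_force: [0.5, -0.3, -5.2]
grip_width: 0.0589
finger_force: 66.9
```

Run:
```python
from h import *
go([.5504,-.0447,.046],tilt(7,0));print(telemetry.get_obs()['position'])
shot('wrist','w5');cv2.imwrite('pics/c5.png',cv2.resize(cv2.imread('pics/w5.png')[130:480,150:490],None,fx=1.7,fy=1.7,interpolation=cv2.INTER_CUBIC))
```

```text
shift now-frame [-0.002  0.002 -0.   ] after-turn frame [-0.002  0.002 -0.   ] turn [-0.0005  0.0007  0.0004] rows>= 1.0 1.0
[ 0.55080555 -0.04416094  0.04594466]
```

View pics/c5.png

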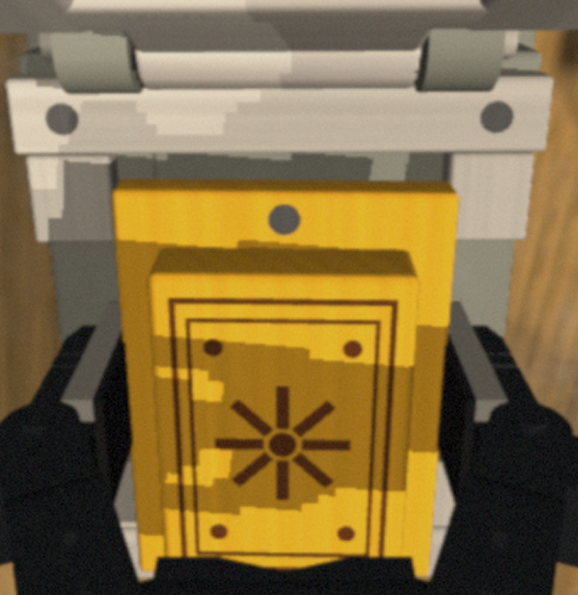

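Here the nest's rear wall is at crop row 152, its posts at columns 112 and 452, and the die's rear bottom edge at row 181, columns 114–457.

Run:
```python
from h import *
w=cam('w5');f=lambda x,y,z:at(w,150+x/1.7,130+y/1.7,z)
r=R.from_euler('z',7,degrees=True)
wall=r.inv().apply(f(282,152,.035))
for z in(.037,.040,.043):
    a=r.inv().apply(f(117,181,z));b=r.inv().apply(f(454,181,z));print(z,'gap rear mm',(wall-(a+b)/2)[0]*1e3,'width',(a-b)[1]*1e3,'y',(a+b)[1]/2*1e3)
l=r.inv().apply(f(112,170,.035));q=r.inv().apply(f(452,170,.035));print('opening',(l-q)[1]*1e3,(l+q)[1]/2*1e3)
```

```text
0.037 gap rear mm 5.063206643841078 width 63.04691951596678 y -110.67795605221518
0.04 gap rear mm 4.057345898589304 width 61.58917060146711 y -110.67239337891327
0.043 gap rear mm 3.05148515333753 width 60.13142168696741 y -110.66683070561137
opening 64.26467760092777 -110.01772132605716
```

apply_moves(
  delta_pos=[
    [0.006, -0.003, 0],
    [0, 0, 0.015],
    [0, 0, 0.015],
    [0, 0, 0.01],
    [0, 0, 0.01],
    [0, 0, 0],
  ],
  delta_rot=[
    [0, 0, 0],
    [0, 0, 0],
    [0, 0, 0],
    [0, 0, 0],
    [0, 0, 0],
    [0, 0, 0],
  ],
  fingers=[255, 255, 255, 255, 255, 255],
)

```text
clock: 8.25
position: [0.5517, -0.0433, 0.0355]
eef_rot: [-179.9, 0.1, 7.0]
ft_force: [-0.1, -0.4, -5.9]
grip_width: 0.0588
finger_force: 67.0
```

apply_moves(
  delta_pos=[
    [0, 0, 0.006],
    [0, 0, 0.006],
    [0, 0, 0.005],
    [0, 0, 0],
  ],
  delta_rot=[
    [0, 0, 0],
    [0, 0, 0],
    [0, 0, 0],
    [0, 0, 0],
  ],
  fingers=[255, 255, 255, 255],
)

```text
clock: 8.65
position: [0.552, -0.0433, 0.0341]
eef_rot: [-179.9, 0.0, 7.0]
ft_force: [-10.5, 0.5, 18.8]
grip_width: 0.0589
finger_force: 69.2
```

apply_moves(
  delta_pos=[
    [0, 0, 0],
    [0, 0, 0],
    [0, 0, 0],
    [0, 0, 0],
    [0, 0, 0],
  ],
  delta_rot=[
    [0, 0, 0],
    [0, 0, 0],
    [0, 0, 0],
    [0, 0, 0],
    [0, 0, 0],
  ],
  fingers=[25, 25, 25, 25, 25],
)

```text
clock: 9.15
position: [0.5518, -0.0433, 0.0324]
eef_rot: [-179.9, 0.1, 7.0]
ft_force: [-0.6, -0.1, -0.4]
grip_width: 0.0773
finger_force: 0.0
```

Run:
```python
from h import *
o=telemetry.get_obs();print(o['position'],o['ft_force'],o['grip_width'])
w=shot('wrist','w6');i=w['img'][130:480,150:490]
cv2.imwrite('pics/c6.png',cv2.resize(i[:,:,::-1],None,fx=1.7,fy=1.7,interpolation=cv2.INTER_CUBIC))
```

```text
[ 0.55182393 -0.04329156  0.03239379] [-0.63011853 -0.0887989  -0.4115848 ] 0.07731035857929365
```

View pics/c6.png

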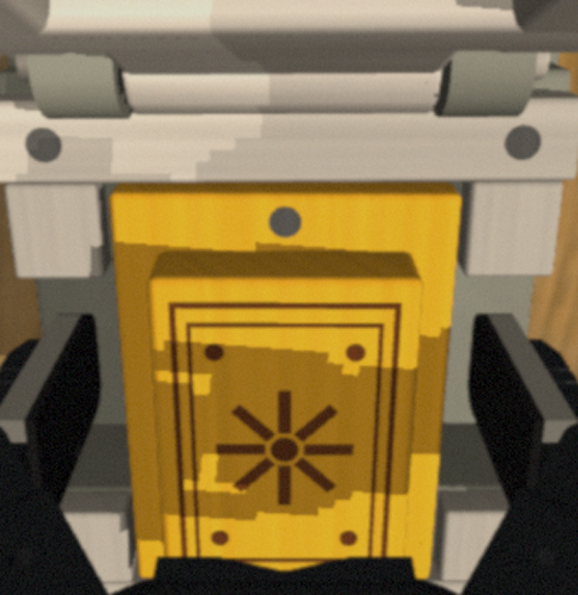

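The die lies between the posts with about 1.6 mm clearance on each side, and its rear edge is close to the rear wall. I'll check that it is seated flat by fitting its height and pitch.

Run:
```python
from h import *
from scipy.optimize import least_squares
w=cam('w6');S=1.7;O=[150,130]
P=np.array([[42,30,-2],[42,-30,-2],[32,22,10],[32,-22,10],[0,0,10]])/1e3
u=np.array([[112,194],[460,193],[151,279],[421,279],[285,449]])/S+O
f=lambda x:(proj(w,R.from_euler('ZY',[x[4],x[3]]).apply(P)+x[:3])-u).ravel()
s=least_squares(f,[.55,-.044,.038,0,.12]);print(s.x,np.round(s.fun,1))
s=least_squares(lambda x:f(np.r_[x[:3],0,x[3]]),[.55,-.044,.038,.12]);print(s.x,np.round(s.fun,1))
g=lambda x,y,z:R.from_euler('z',7,degrees=True).inv().apply(at(w,O[0]+x/S,O[1]+y/S,z))
print('screws',at(w,O[0]+43/S,O[1]+145/S,.035),at(w,O[0]+522/S,O[1]+142/S,.035))
print('screw spacing by z',[np.linalg.norm(at(w,O[0]+43/S,O[1]+145/S,z)-at(w,O[0]+522/S,O[1]+142/S,z)) for z in(.033,.035,.037)])
print('opening',[(g(105,225,z)-g(466,225,z))[1] for z in(.033,.035,.037)],'rearwall x',g(285,183,.035)[0],'flange rear x',g(285,193,.036)[0],'star',g(285,449,.048))
```

```text
[ 0.54963544 -0.04336504  0.0376713   0.02870188  0.12301521] [-0.2  0.9 -0.1  1.5 -1.2 -0.7  1.1 -0.7  0.4 -1. ]
[ 0.54978047 -0.04334764  0.03693476  0.12303559] [-0.6  0.7  0.3  1.3 -1.3  0.1  1.2  0.1  0.4 -2.2]
screws [0.59537117 0.0033086  0.035     ] [ 0.6057199  -0.07626993  0.035     ]
screw spacing by z [np.float64(0.0816066732944256), np.float64(0.08024860772988822), np.float64(0.07889054216535081)]
opening [np.float64(0.06385079874233315), np.float64(0.06278821932891533), np.float64(0.06172563991549748)] rearwall x 0.584637594872004 flange rear x 0.5831823246060914 star [ 0.54046666 -0.10989407  0.048     ]
```

The die is seated: z ≈ 0.0375 and pitch is small. Next I'll locate the hinge and the frame angle, then lift off.

Run:
```python
from h import *
from scipy.optimize import brentq
t,w=cam('top0'),cam('w6');r=R.from_euler('z',7,degrees=True);n=np.array([.549,-.0443,0])
L=lambda P:r.inv().apply(P-n)*1e3
for z in(.0405,.046): print('hinge loc top',L(at(t,220+135/3.1,170+166/3.1,z)),'wrist',L(at(w,150+285/1.7,130+92/1.7,z)))
for nm,(X,Y) in dict(tip=(92,27),).items():
    for hx in(60,65,70):
        # find theta so prong tip (147, upper/under face) projects on row
        def P(th,rr,s): return n+r.apply(np.array([hx+(-rr*np.cos(th)+s*np.sin(th)),0,40.5+rr*np.sin(th)+s*np.cos(th)])/1e3)
        for s in(4,-4):
            g=lambda th:proj(t,P(th,147,s))[0,1]-(170+Y/3.1)
            th=brentq(g,1.3,2.1);print(hx,s,round(th,3),proj(t,P(th,147,s)),220+X/3.1)
# bolt
print('nut',L(at(t,220+176/3.1,170+460/3.1,.037)),'bolt root',L(at(t,220+168/3.1,170+382/3.1,.013)))
plan([([.5518,-.0433,.235],tilt(7,0),5),([.70,-.025,.235],tilt(7,0),4)])
```

```text
hinge loc top [64.95439724  1.97973319 40.5       ] wrist [61.98757424  1.03587907 40.5       ]
hinge loc top [64.39701464  1.29808566 46.        ] wrist [63.117461   1.0417044 46.       ]
60 4 2.015 [[249.41428248 178.70967742]] 249.67741935483872
60 -4 2.069 [[249.41428248 178.70967742]] 249.67741935483872
65 4 1.973 [[249.1768507  178.70967742]] 249.67741935483872
65 -4 2.028 [[249.1768507  178.70967742]] 249.67741935483872
70 4 1.933 [[248.96440708 178.70967742]] 249.67741935483872
70 -4 1.987 [[248.96440708 178.70967742]] 249.67741935483872
nut [-115.59742162   -1.48014752   37.        ] bolt root [-69.44393385   0.64978492  13.        ]
P [[-0.0, -0.0, -0.203], [-0.0, -0.0, -0.203], [-0.0, -0.0, -0.202], [-0.001, -0.0, -0.203], [-0.0, -0.001, -0.202], [0.187, 0.0, 0.0], [0.186, 0.0, 0.0], [0.187, 0.0, 0.0]]
R [[-0.0, 0.0, 0.0], [-0.0, 0.0, 0.0], [-0.0, 0.0, 0.0], [-0.0, 0.0, 0.0], [-0.001, 0.001, 0.0], [0.0, -0.0, 0.0], [0.0, -0.0, 0.0], [0.0, -0.0, 0.0]]
P [[0.186, 0.0, 0.0]]
R [[0.0, -0.0, 0.0]]
max 0.20300246303924493 0.001414213562373095 [ 0.69996589 -0.02498686  0.2350123 ] [ 1.79962093e+02 -1.13177237e-02  7.04216940e+00]
```

apply_moves(
  delta_pos=[
    [0, 0, -0.15],
    [0, 0, -0.2],
    [0, 0, -0.22],
    [0, 0, -0.22],
    [0, 0, -0.22],
    [0.187, 0, 0],
    [0.187, 0, 0],
    [0.187, 0, 0],
  ],
  delta_rot=[
    [0, 0, 0],
    [0, 0, 0],
    [0, 0, 0],
    [0, 0, 0],
    [0, 0, 0],
    [0, 0, 0],
    [0, 0, 0],
    [0, 0, 0],
  ],
  fingers=[25, 25, 25, 25, 255, 255, 255, 255],
)

```text
clock: 10.0
position: [0.6647, -0.0295, 0.2348]
eef_rot: [-180.0, 0.0, 7.0]
ft_force: [-0.5, -0.3, 0.3]
grip_width: 0.0187
finger_force: 0.0
```

apply_moves(
  delta_pos=[
    [0.195, 0, 0],
    [0, 0, 0],
    [0, 0, 0],
  ],
  delta_rot=[
    [0, 0, 0],
    [0, 0, 0],
    [0, 0, 0],
  ],
  fingers=[255, 255, 255],
)

```text
clock: 10.3
position: [0.7022, -0.0248, 0.2328]
eef_rot: [-179.9, 0.2, 7.1]
ft_force: [-0.5, -0.3, 0.3]
grip_width: -0.0002
finger_force: 0.0
```

```bash
cat >> h.py <<'E'
n=np.array([.549,-.0443,0]);r7=R.from_euler('z',7,degrees=True);HX=64.
def W(x,z,y=0): return n+r7.apply(np.array([x,y,z])/1e3)
def C(th,rr=128,s=4): # TCP for tip corner on upper face, tool down, tip 22 ahead, half width 11
    return W(HX-rr*np.cos(th)+s*np.sin(th)+11, 40.5+rr*np.sin(th)+s*np.cos(th)+22)
E
python3 - <<'E'
from h import *
o=telemetry.get_obs();print(o['clock'],o['position'],o['eef_rot'],o['grip_width'],o['ft_force'],np.round(o['joint_positions']))
print('local',r7.inv().apply(o['position']-n)*1e3)
Q=tilt(7,0)
print([np.round(r7.inv().apply(C(th)-n)*1e3,1).tolist() for th in(1.9,1.57,1.2,.8,.4,0)])
plan([(W(155,170),Q,2)]+[(C(th),Q,1) for th in np.arange(1.8,.15,-.2)])
E
```

```text
10.3 [ 0.70219794 -0.0247961   0.23282564] [-1.79929840e+02  1.78942873e-01  7.05708782e+00] -0.0001945083860420885 [-0.50863036 -0.27256484  0.31031481] [-5. 38. 59.  0. 83. 78.]
local [154.43295508   0.68838419 232.82564183]
[[120.2, -0.0, 182.3], [78.9, -0.0, 190.5], [32.3, 0.0, 183.3], [-11.3, 0.0, 157.1], [-41.3, 0.0, 116.0], [-53.0, 0.0, 66.5]]
P [[0.002, 0.002, 0.157], [0.002, 0.002, 0.157], [-0.236, -0.0, -0.081], [-0.126, 0.0, -0.021], [-0.128, 0.0, 0.006], [-0.124, 0.0, 0.03], [-0.115, 0.0, 0.054], [-0.103, 0.0, 0.077]]
R [[-0.0, 0.001, 0.0], [-0.001, 0.001, 0.001], [0.0, -0.0, -0.0], [0.0, -0.0, -0.0], [0.0, -0.0, -0.0], [0.0, -0.0, -0.0], [0.0, -0.0, -0.0], [0.0, -0.0, -0.0]]
P [[-0.085, 0.0, 0.095], [-0.065, 0.0, 0.11], [-0.042, 0.0, 0.121]]
R [[0.0, -0.0, -0.0], [0.0, -0.0, -0.0], [0.0, -0.0, -0.0]]
max 0.2495135266874323 0.0017320508075688774 [ 0.49965187 -0.05030182  0.0918194 ] [ 1.79980090e+02 -1.01759356e-03  6.96693814e+00]
```

apply_moves(
  delta_pos=[
    [0.002, 0.002, 0.155],
    [0.002, 0.002, 0.155],
    [-0.06, 0, -0.02],
    [-0.06, 0, -0.02],
    [-0.06, 0, -0.02],
    [-0.06, 0, -0.02],
    [0, 0, 0],
  ],
  delta_rot=[
    [0, 0, 0],
    [0, 0, 0],
    [0, 0, 0],
    [0, 0, 0],
    [0, 0, 0],
    [0, 0, 0],
    [0, 0, 0],
  ],
  fingers=[255, 255, 255, 255, 255, 255, 255],
)

```text
clock: 11.0
position: [0.6542, -0.0318, 0.19]
eef_rot: [-180.0, -0.0, 7.0]
ft_force: [0.3, 0.4, 0.9]
grip_width: 0.0
finger_force: 0.0
```

apply_moves(
  delta_pos=[
    [-0.063, 0, -0.012],
    [-0.063, 0, -0.01],
    [-0.063, 0, -0.005],
    [-0.063, 0, 0],
    [-0.063, 0, 0.003],
    [-0.063, 0, 0.003],
    [-0.062, 0, 0.015],
    [-0.062, 0, 0.015],
  ],
  delta_rot=[
    [0, 0, 0],
    [0, 0, 0],
    [0, 0, 0],
    [0, 0, 0],
    [0, 0, 0],
    [0, 0, 0],
    [0, 0, 0],
    [0, 0, 0],
  ],
  fingers=[255, 255, 255, 255, 255, 255, 255, 255],
)

```text
clock: 11.8
position: [0.5553, -0.0438, 0.187]
eef_rot: [-180.0, 0.0, 7.0]
ft_force: [1.8, 0.9, -0.7]
grip_width: 0.0001
finger_force: 0.6
```

Run:
```python
from h import *
o=telemetry.get_obs();print(o['clock'],'local',r7.inv().apply(o['position']-n)*1e3,r7.inv().apply(o['ft_force']))
Q=tilt(7,0)
plan([(C(th),Q,1) for th in np.arange(1.0,-.01,-.1)])
```

```text
11.8 local [  6.26469124  -0.2841933  187.0183381 ] [ 1.9255414   0.66774703 -0.72362089]
P [[0.015, -0.001, 0.073], [-0.053, -0.0, 0.036], [-0.05, -0.0, 0.041], [-0.045, -0.0, 0.045], [-0.04, -0.0, 0.05], [-0.035, -0.0, 0.053], [-0.03, -0.0, 0.057], [-0.024, -0.0, 0.059]]
R [[-0.0, 0.0, 0.0], [-0.0, 0.0, 0.0], [-0.0, 0.0, 0.0], [-0.0, 0.0, 0.0], [-0.0, 0.0, 0.0], [-0.0, 0.0, 0.0], [-0.0, 0.0, 0.0], [-0.0, 0.0, 0.0]]
P [[-0.018, -0.0, 0.062], [-0.011, -0.0, 0.063], [-0.005, -0.0, 0.064]]
R [[-0.0, 0.0, 0.0], [-0.0, 0.0, 0.0], [-0.0, 0.0, 0.0]]
max 0.07453187237685632 0.0 [ 0.49644496 -0.05078964  0.0664277 ] [-1.79960987e+02  8.89874906e-03  7.03322451e+00]
```

apply_moves(
  delta_pos=[
    [0.007, 0, 0.036],
    [0.007, 0, 0.036],
    [-0.053, 0, 0.036],
    [-0.05, 0, 0.041],
    [-0.045, 0, 0.045],
    [-0.04, 0, 0.05],
    [-0.035, 0, 0.053],
    [-0.03, 0, 0.057],
  ],
  delta_rot=[
    [0, 0, 0],
    [0, 0, 0],
    [0, 0, 0],
    [0, 0, 0],
    [0, 0, 0],
    [0, 0, 0],
    [0, 0, 0],
    [0, 0, 0],
  ],
  fingers=[255, 255, 255, 255, 255, 255, 255, 255],
)

```text
clock: 12.6
position: [0.5079, -0.0496, 0.115]
eef_rot: [-179.9, 0.1, 7.0]
ft_force: [1.9, 0.6, 0.7]
grip_width: -0.0002
finger_force: 0.4
```

apply_moves(
  delta_pos=[
    [-0.024, 0, 0.059],
    [-0.018, 0, 0.06],
    [-0.011, 0, 0.06],
    [-0.005, 0, 0.04],
    [0, 0, 0],
  ],
  delta_rot=[
    [0, 0, 0],
    [0, 0, 0],
    [0, 0, 0],
    [0, 0, 0],
    [0, 0, 0],
  ],
  fingers=[255, 255, 255, 255, 255],
)

```text
clock: 13.1
position: [0.4963, -0.0509, 0.0711]
eef_rot: [-179.9, 0.1, 7.0]
ft_force: [-0.3, -0.3, 0.5]
grip_width: 0.0001
finger_force: 0.0
```

Run:
```python
from h import *
o=telemetry.get_obs();print(o['clock'],'local',r7.inv().apply(o['position']-n)*1e3,r7.inv().apply(o['ft_force']))
```

```text
13.1 local [-53.1244994   -0.1528681   71.08022613] [-0.37736673 -0.22477912  0.52171164]
```

apply_moves(
  delta_pos=[
    [0, 0, 0.01],
    [0, 0, 0.01],
    [0, 0, 0.005],
    [0, 0, 0],
  ],
  delta_rot=[
    [0, 0, 0],
    [0, 0, 0],
    [0, 0, 0],
    [0, 0, 0],
  ],
  fingers=[255, 255, 255, 255],
)

```text
clock: 13.5
position: [0.4972, -0.0511, 0.0684]
eef_rot: [-180.0, -0.0, 7.0]
ft_force: [-4.7, 0.7, 15.1]
grip_width: -0.0002
finger_force: 7.5
```

apply_moves(
  delta_pos=[
    [0, 0, 0.005],
    [0, 0, 0.005],
    [0, 0, 0],
  ],
  delta_rot=[
    [0, 0, 0],
    [0, 0, 0],
    [0, 0, 0],
  ],
  fingers=[255, 255, 255],
)

```text
clock: 13.8
position: [0.4974, -0.0511, 0.0673]
eef_rot: [180.0, -0.1, 7.1]
ft_force: [-10.4, 0.6, 26.7]
grip_width: -0.0
finger_force: 13.3
```

Pressing down met a firm stop at tip height 45.3 mm (closed is nominally 44.5), so the frame is down. I'll lift off and look at the bolt from above it.

apply_moves(
  delta_pos=[
    [0, 0, -0.1],
    [0, 0, -0.2],
    [0, 0, -0.2],
    [-0.15, 0, -0.1],
    [-0.15, 0, 0],
    [0, 0, 0],
    [0, 0, 0],
  ],
  delta_rot=[
    [0, 0, 0],
    [0, 0, 0],
    [0, 0, 0],
    [0, 0, 0],
    [0, 0, 0],
    [0, 0, 0],
    [0, 0, 0],
  ],
  fingers=[255, 255, 120, 120, 120, 120, 120],
)

```text
clock: 14.5
position: [0.4374, -0.0585, 0.1858]
eef_rot: [-180.0, -0.0, 7.0]
ft_force: [-0.8, 0.8, 0.1]
grip_width: 0.0452
finger_force: 0.0
```

Run:
```python
from h import *
o=telemetry.get_obs();print(o['clock'],o['grip_width'],'local',r7.inv().apply(o['position']-n)*1e3,o['ft_force'])
d=shot('wrist','w7')
print(proj(d,[W(-115,39),W(-70,13),W(-48.5,44.5)]).round())
```

```text
14.5 0.04519450685861732 local [-112.53162786   -0.44433906  185.79166665] [-0.76354196  0.8163289   0.08368785]
[[317. 229.]
 [317. 154.]
 [317. 125.]]
```

View pics/w7.png

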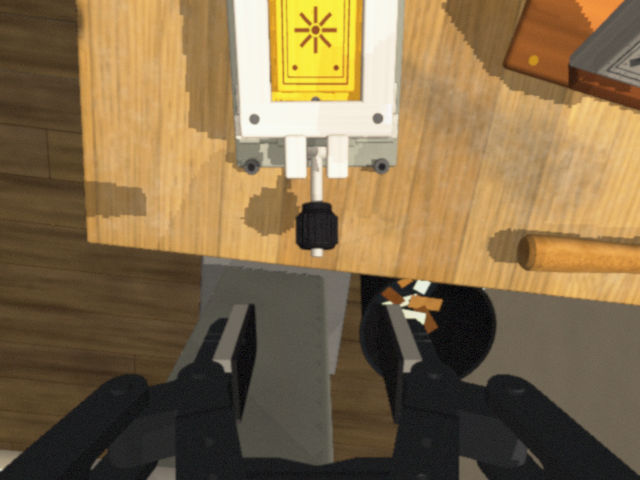

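The frame lies flat with the pad in its window. The nut is at (317,227), matching the predicted (317,229), and the shank lines up with the slot. I'm going down to grip the nut.

apply_moves(
  delta_pos=[
    [-0.007, -0.002, 0.2],
    [0, 0, 0.2],
    [0, 0, 0.2],
    [0, 0, 0.095],
    [0, 0, 0],
    [0, 0, 0],
  ],
  delta_rot=[
    [0, 0, 0],
    [0, 0, 0],
    [0, 0, 0],
    [0, 0, 0],
    [0, 0, 0],
    [0, 0, 0],
  ],
  fingers=[120, 120, 120, 120, 120, 120],
  grip_force=25,
)

```text
clock: 15.15
position: [0.4362, -0.058, 0.0465]
eef_rot: [-179.9, 0.1, 7.1]
ft_force: [0.6, -0.0, 1.4]
grip_width: 0.0451
finger_force: 0.0
```

apply_moves(
  delta_pos=[
    [0, 0, 0],
    [0, 0, 0],
    [0, 0, 0],
    [0, 0, 0],
    [0, 0, 0],
  ],
  delta_rot=[
    [0, 0, 0],
    [0, 0, 0],
    [0, 0, 0],
    [0, 0, 0],
    [0, 0, 0],
  ],
  fingers=[255, 255, 255, 255, 255],
)

```text
clock: 15.65
position: [0.436, -0.0582, 0.0467]
eef_rot: [-180.0, -0.0, 7.0]
ft_force: [2.2, -2.1, 1.3]
grip_width: 0.025
finger_force: 24.8
```

Run:
```python
from h import *
o=telemetry.get_obs();print(o['clock'],o['grip_width'],'local',r7.inv().apply(o['position']-n)*1e3,o['ft_force'])
a0=1.06;Q=tilt(7,0);B=lambda a:W(-68.5-53*np.sin(a),13+53*np.cos(a)+7)
print(r7.inv().apply(B(a0)-n)*1e3)
plan([(B(a),Q,1) for a in np.linspace(1.0,0,14)])
```

```text
15.65 0.02497948414118623 local [-1.13828273e+02 -3.39272369e-02  4.66674127e+01] [ 2.22249315 -2.10653479  1.32755853]
[-1.14734841e+02 -1.30732104e-15  4.59102203e+01]
P [[0.004, -0.0, -0.01], [0.011, -0.0, -0.017], [0.013, -0.0, -0.015], [0.014, -0.0, -0.015], [0.015, -0.0, -0.014], [0.017, -0.0, -0.012], [0.017, -0.0, -0.011], [0.018, -0.0, -0.01]]
R [[-0.0, -0.0, 0.0], [-0.0, -0.0, 0.0], [-0.0, -0.0, 0.0], [-0.0, -0.0, 0.0], [-0.0, -0.0, 0.0], [-0.0, -0.0, 0.0], [-0.0, -0.0, 0.0], [-0.0, -0.0, 0.0]]
P [[0.018, -0.0, -0.008], [0.019, -0.0, -0.007], [0.02, -0.0, -0.006], [0.02, -0.0, -0.004], [0.02, -0.0, -0.002], [0.021, -0.0, -0.001]]
R [[-0.0, -0.0, 0.0], [-0.0, -0.0, 0.0], [-0.0, -0.0, 0.0], [-0.0, -0.0, 0.0], [-0.0, -0.0, 0.0], [-0.0, -0.0, 0.0]]
max 0.02102379604162864 0.0 [ 0.48108105 -0.05264789  0.07307045] [-1.79980933e+02 -3.83740966e-03  7.04327248e+00]
```

Gripped at 25 mm width, so I'll follow the arc.

apply_moves(
  delta_pos=[
    [0.004, 0, -0.01],
    [0.011, 0, -0.017],
    [0.013, 0, -0.015],
    [0.014, 0, -0.015],
    [0.015, 0, -0.014],
    [0.017, 0, -0.012],
    [0.017, 0, -0.011],
    [0.018, 0, -0.01],
  ],
  delta_rot=[
    [0, 0, 0],
    [0, 0, 0],
    [0, 0, 0],
    [0, 0, 0],
    [0, 0, 0],
    [0, 0, 0],
    [0, 0, 0],
    [0, 0, 0],
  ],
  fingers=[255, 255, 255, 255, 255, 255, 255, 255],
)

```text
clock: 16.45
position: [0.4554, -0.0557, 0.0668]
eef_rot: [-179.9, 0.4, 7.0]
ft_force: [-14.7, -5.7, 13.8]
grip_width: 0.0248
finger_force: 26.9
```

apply_moves(
  delta_pos=[
    [0.018, 0, -0.008],
    [0.019, 0, -0.007],
    [0.02, 0, -0.006],
    [0.02, 0, -0.004],
    [0.018, 0, -0.002],
    [0.012, 0, 0],
    [0, 0, 0],
  ],
  delta_rot=[
    [0, 0, 0],
    [0, 0, 0],
    [0, 0, 0],
    [0, 0, 0],
    [0, 0, 0],
    [0, 0, 0],
    [0, 0, 0],
  ],
  fingers=[255, 255, 255, 255, 255, 255, 255],
)

```text
clock: 17.15
position: [0.4786, -0.0528, 0.0735]
eef_rot: [-180.0, 0.1, 7.0]
ft_force: [-6.4, -0.4, 19.3]
grip_width: 0.0245
finger_force: 28.3
```

Run:
```python
from h import *
o=telemetry.get_obs();print(o['clock'],o['grip_width'],'local',r7.inv().apply(o['position']-n)*1e3,r7.inv().apply(o['ft_force']))
```

```text
17.15 0.02450465549385538 local [-70.92823299   0.13041331  73.49364526] [-6.41877934  0.35393182 19.25827026]
```

apply_moves(
  delta_pos=[
    [0.005, 0, -0.005],
    [0.005, 0, -0.005],
    [0, 0, 0],
    [0, 0, 0],
  ],
  delta_rot=[
    [0, 0, 0],
    [0, 0, 0],
    [0, 0, 0],
    [0, 0, 0],
  ],
  fingers=[255, 255, 255, 255],
)

```text
clock: 17.55
position: [0.4796, -0.0526, 0.0739]
eef_rot: [-179.9, 0.2, 7.0]
ft_force: [-4.0, -2.8, 0.7]
grip_width: 0.0249
finger_force: 27.0
```

apply_moves(
  delta_pos=[
    [0.005, 0, -0.003],
    [0.005, 0, 0],
    [0, 0, 0],
    [0, 0, 0],
  ],
  delta_rot=[
    [0, 0, 0],
    [0, 0, 0],
    [0, 0, 0],
    [0, 0, 0],
  ],
  fingers=[255, 255, 255, 255],
)

```text
clock: 17.95
position: [0.4816, -0.0523, 0.0744]
eef_rot: [-179.9, 0.2, 7.0]
ft_force: [-3.8, -4.4, -2.7]
grip_width: 0.025
finger_force: 27.2
```

apply_moves(
  delta_pos=[
    [0.005, 0, 0],
    [0.005, 0, 0],
    [0, 0, 0],
  ],
  delta_rot=[
    [0, 0, 0],
    [0, 0, 0],
    [0, 0, 0],
  ],
  fingers=[255, 255, 255],
)

```text
clock: 18.25
position: [0.4838, -0.0521, 0.0746]
eef_rot: [-179.9, 0.2, 7.0]
ft_force: [-3.5, -2.8, 0.2]
grip_width: 0.0245
finger_force: 27.8
```

apply_moves(
  delta_pos=[
    [0.005, 0, 0],
    [0.005, 0, 0],
    [0, 0, 0],
  ],
  delta_rot=[
    [0, 0, 0],
    [0, 0, 0],
    [0, 0, 0],
  ],
  fingers=[255, 255, 255],
)

```text
clock: 18.55
position: [0.4859, -0.0518, 0.0748]
eef_rot: [-179.9, 0.2, 7.0]
ft_force: [-3.0, -1.9, 1.2]
grip_width: 0.0249
finger_force: 28.2
```

apply_moves(
  delta_pos=[
    [0, 0, 0],
    [0, 0, 0],
    [0, 0, 0],
    [0, 0, -0.1],
    [0, 0, -0.2],
    [0, 0, -0.2],
    [-0.1, 0, -0.1],
    [0, 0, 0],
  ],
  delta_rot=[
    [0, 0, 0],
    [0, 0, 0],
    [0, 0, 0],
    [0, 0, 0],
    [0, 0, 0],
    [0, 0, 0],
    [0, 0, 0],
    [0, 0, 0],
  ],
  fingers=[120, 120, 120, 120, 120, 120, 120, 120],
)

```text
clock: 19.35
position: [0.4667, -0.0545, 0.1977]
eef_rot: [180.0, -0.2, 7.0]
ft_force: [0.8, -0.2, -1.5]
grip_width: 0.0452
finger_force: 0.0
```

Run:
```python
from h import *
o=telemetry.get_obs();print(o['clock'],'local',r7.inv().apply(o['position']-n)*1e3)
d=shot('wrist','w8');g=d['img'].max(2)
pr=proj(d,W(-69,66))[0];print('pred',pr)
m=(g<60).astype(np.uint8);k,l,s,c=cv2.connectedComponentsWithStats(m)
for j in range(1,k):
    if s[j,4]>150: print(s[j],c[j])
for a in(-.2,-.1,0,.1,.2,.4):
  for hx in(-69.5,):
    B=[W(hx-rr*np.sin(a)-e*np.cos(a),13+rr*np.cos(a)-e*np.sin(a),y) for rr in(38,68) for e in(-13,0,13) for y in(-13,13)]
    q=proj(d,B);print(a,q.min(0).round(),q.max(0).round(),'stud/top',proj(d,W(hx-68*np.sin(a),13+68*np.cos(a))).round())
```

```text
19.35 local [-8.29511329e+01 -9.28406426e-02  1.97736956e+02]
pred [317.52429939 211.63217005]
[ 294  192   45   51 1507] [316.13536828 216.26940942]
[    0   303   640   177 51050] [325.87294809 418.0715573 ]
-0.2 [295. 173.] [341. 219.] stud/top [[318. 196.]]
-0.1 [295. 180.] [341. 230.] stud/top [[318. 208.]]
0 [295. 186.] [341. 241.] stud/top [[318. 219.]]
0.1 [295. 193.] [340. 250.] stud/top [[318. 230.]]
0.2 [295. 199.] [340. 259.] stud/top [[318. 241.]]
0.4 [295. 211.] [340. 274.] stud/top [[318. 259.]]
```

Run:
```python
from h import *
from scipy.optimize import least_squares
def box(f):
    g=cv2.imread(f'pics/{f}.png').max(2);m=(g<60).astype(np.uint8);k,l,s,c=cv2.connectedComponentsWithStats(m)
    out=[s[j] for j in range(1,k) if 500<s[j,4]<5000 and 280<c[j][0]<350 and c[j][1]<300];return out[0]
ph=np.linspace(0,2*np.pi,24)
def ext(d,hx,a):
    B=[W(hx-rr*np.sin(a)-13*np.cos(t)*np.cos(a),13+rr*np.cos(a)-13*np.cos(t)*np.sin(a),13*np.sin(t)) for rr in(38,68) for t in ph]
    q=proj(d,B);return np.array([q[:,1].min(),q[:,1].max()])
b7,b8=box('w7'),box('w8');print(b7,b8);d7,d8=cam('w7'),cam('w8')
rows=lambda b:np.array([b[1],b[1]+b[3]])
f=lambda x:np.r_[ext(d7,x[0],x[1])-rows(b7),ext(d8,x[0],x[2])-rows(b8)]
s=least_squares(f,[-69,1.1,0.05],x_scale=[1,.05,.05]);print(s.x,s.fun)
for hx in(-66,-68,-70,-72,-74):
    s=least_squares(lambda x:f(np.r_[hx,x]),[1.1,.05]);print(hx,s.x,s.fun.round(1))
```

```text
[ 297  203   40   46 1633] [ 294  192   45   51 1507]
[-66.50393216   1.2167907    0.09885453] [ 0.2181918   1.04096824 -3.86157555  2.61714517]
-66 [1.22474039 0.10867295] [-0.3  0.5 -4.   2.7]
-68 [1.20536353 0.06985983] [ 2.2  3.3 -3.4  2.2]
-70 [1.08943955 0.03202626] [ 1.7  7.5 -2.7  1.7]
-72 [ 0.90319111 -0.00493505] [-2.5 10.  -1.9  1.2]
-74 [ 0.78108019 -0.04111786] [-5.1 10.7 -1.1  0.7]
```

apply_moves(
  delta_pos=[
    [0, -0.2, -0.1],
    [0, -0.24, -0.05],
    [0, -0.24, 0],
    [0, -0.24, 0],
    [0, -0.24, 0],
    [0, -0.24, 0],
    [0, 0, 0],
  ],
  delta_rot=[
    [0, 0, 0],
    [0, 0, 0],
    [0, 0, 0],
    [0, 0, 0],
    [0, 0, 0],
    [0, 0, 0],
    [0, 0, 0],
  ],
  fingers=[120, 120, 120, 120, 120, 120, 120],
)

```text
clock: 20.1
position: [0.4314, 0.228, 0.2237]
eef_rot: [-179.9, 0.2, 7.3]
ft_force: [0.4, -0.2, 0.2]
grip_width: 0.045
finger_force: 0.0
```

Run:
```python
from h import *
print(telemetry.get_obs()['position'])
ph=np.linspace(0,2*np.pi,24)
def ext(d,hx,a):
    B=[W(hx-rr*np.sin(a)-13*np.cos(t)*np.cos(a),13+rr*np.cos(a)-13*np.cos(t)*np.sin(a),13*np.sin(t)) for rr in(38,68) for t in ph]
    q=proj(d,B);return np.r_[q.min(0),q.max(0)].round(1)
for nm in('top','side'):
    d=shot(nm,nm+'9');g=d['img'].max(2);u,v=proj(d,W(-70,66))[0];print(nm,u,v)
    x,y=int(u),int(v);print(g[y-18:y+19:1,x-16:x+17:2])
    for a in(-.1,0,.1,.2): print(a,[ext(d,h,a).tolist() for h in(-67,-70)])
g=cv2.imread('pics/w8.png').max(2);print('w8');print(g[178:258:2,290:344:3])
```

```text
[0.43136018 0.22796414 0.22370838]
top 271.34318354683353 295.41255166656003
[[231 204 230 154 138 181 208 212 230 229 224 229 228 229 228 229 230]
 [230 168 205 215 226 229 227 224 226 226 223 225 228 228 228 227 245]
 [229 228 227 225 225 225 224 225 226 225 226 225 229 227 228 227 237]
 [225 227 226 225 227 226 225 223 224 224 224 221 228 227 228 227 232]
 [226 225 225 224 223 223 222 222 223 221 223 224 229 228 228 227 229]
 [223 223 225 223 223 223 223 224 224 227 225 224 230 228 228 227 228]
 [226 224 226 225 225 225 225 226 224 224 224 224 225 231 229 228 230]
 [227 226 226 226 225 227 225 226 226 226 227 227 228 236 226 231 236]
 [227 227 226 226 227 228 227 228 227 228 229 225 188 182 222 224 198]
 [227 227 228 228 229 231 230 229 232 236 186 208 211 236 156 197 139]
 [228 228 230 230 228 160 198 220 208 180 141 227 223 239 173 181 179]
 [232 236 235 221 216 220 234 151 129 118 141 228 222 238 178 184 117]
 [210 186 155 116 232 234 246 116  89  67 137 230 223 237 171 145 171]
 [126 118 125 118 174 174 197  51  57  58  48 239 224 236 179 172 172]
 [127 124 110 125 173 180  70
[... 7097 characters left out ...]
 30  27 171 183 191 182]
 [189 198 197 190 153  95  55  37  39  42  40  38 104 100 182 184 187 177]
 [189 199 194 194 190 183 123  59  70  36  88  53 179 189 190 182 185 174]
 [192 198 198 196 194 188 175 162 165 117 191 164 183 195 190 184 183 169]
 [195 193 194 193 191 187 194 181 182 183 191 190 189 197 191 184 180 171]
 [195 196 194 194 190 187 189 182 187 185 190 184 191 194 191 188 179 170]
 [198 196 195 194 190 190 192 184 189 184 190 186 192 193 188 191 176 178]
 [194 198 195 196 190 189 193 181 194 185 189 185 192 189 185 186 177 180]
 [193 195 194 195 191 190 193 182 192 186 189 192 190 192 189 185 181 186]
 [192 198 196 197 189 188 193 184 194 185 194 194 191 196 191 186 183 196]]
```

Both views put the bolt at about 0.05–0.1 rad, which is too close to the limit. I'll push the nut from the front with shut fingers until it stops.

Run:
```python
from h import *
Q=tilt(7,0);plan([(W(-120,200),Q,7),(W(-120,77),Q,4)])
```

```text
P [[-0.027, 0.201, 0.017], [-0.027, 0.2, 0.017], [-0.027, 0.201, 0.017], [-0.027, 0.2, 0.017], [-0.027, 0.201, 0.017], [-0.026, 0.2, 0.017], [-0.026, 0.201, 0.017], [0.0, -0.0, 0.154]]
R [[-0.0, 0.0, 0.0], [-0.0, 0.0, 0.0], [-0.0, 0.0, 0.0], [-0.0, 0.001, 0.0], [-0.0, 0.0, 0.001], [-0.0, 0.001, 0.0], [-0.0, 0.0, 0.001], [-0.0, 0.0, -0.0]]
P [[0.0, -0.0, 0.154], [0.0, -0.0, 0.154], [0.0, -0.0, 0.153]]
R [[-0.0, 0.0, -0.0], [-0.0, 0.0, -0.0], [-0.0, 0.0, -0.0]]
max 0.20351658409083032 0.001 [ 0.42987029 -0.05895189  0.07704369] [-1.79983583e+02  1.27829547e-02  6.98934648e+00]
```

apply_moves(
  delta_pos=[
    [-0.027, 0.2, 0.017],
    [-0.027, 0.2, 0.017],
    [-0.027, 0.2, 0.017],
    [-0.027, 0.2, 0.017],
    [-0.027, 0.2, 0.017],
    [-0.026, 0.2, 0.017],
    [-0.026, 0.2, 0.017],
    [0, 0, 0],
  ],
  delta_rot=[
    [0, 0, 0],
    [0, 0, 0],
    [0, 0, 0],
    [0, 0.001, 0],
    [0, 0, 0],
    [0, 0.001, 0],
    [0, 0, 0],
    [0, 0, 0],
  ],
  fingers=[255, 255, 255, 255, 255, 255, 255, 255],
)

```text
clock: 21.0
position: [0.4289, -0.0635, 0.2003]
eef_rot: [-180.0, -0.0, 6.7]
ft_force: [0.0, -0.0, -1.2]
grip_width: 0.0002
finger_force: 0.0
```

apply_moves(
  delta_pos=[
    [0, 0, 0.154],
    [0, 0, 0.154],
    [0, 0, 0.154],
    [0, 0, 0.153],
    [0.06, 0, 0],
    [0.03, 0, 0],
    [0, 0, 0],
  ],
  delta_rot=[
    [0, 0, 0],
    [0, 0, 0],
    [0, 0, 0],
    [0, 0, 0],
    [0, 0, 0],
    [0, 0, 0],
    [0, 0, 0],
  ],
  fingers=[255, 255, 255, 255, 255, 255, 255],
)

```text
clock: 21.7
position: [0.4482, -0.057, 0.0783]
eef_rot: [-180.0, -0.1, 7.0]
ft_force: [0.4, -0.0, -0.1]
grip_width: -0.0002
finger_force: 0.0
```

Run:
```python
from h import *
o=telemetry.get_obs();print(o['clock'],'local',r7.inv().apply(o['position']-n)*1e3,r7.inv().apply(o['ft_force']))
```

```text
21.7 local [-101.58503582   -0.28319234   78.32674662] [ 0.3705967  -0.08522869 -0.13198684]
```

Next I'll push in small steps.

apply_moves(
  delta_pos=[
    [0.015, 0, 0],
    [0.01, 0, 0],
    [0, 0, 0],
  ],
  delta_rot=[
    [0, 0, 0],
    [0, 0, 0],
    [0, 0, 0],
  ],
  fingers=[255, 255, 255],
)

```text
clock: 22.0
position: [0.4528, -0.056, 0.0786]
eef_rot: [-180.0, -0.1, 7.0]
ft_force: [0.1, 0.2, -0.1]
grip_width: 0.0001
finger_force: 0.1
```

apply_moves(
  delta_pos=[
    [0.01, 0, 0],
    [0, 0, 0],
  ],
  delta_rot=[
    [0, 0, 0],
    [0, 0, 0],
  ],
  fingers=[255, 255],
)

```text
clock: 22.2
position: [0.4548, -0.0557, 0.0784]
eef_rot: [-180.0, -0.1, 7.0]
ft_force: [-2.4, -0.4, 0.4]
grip_width: -0.0
finger_force: 0.4
```

apply_moves(
  delta_pos=[
    [0.01, 0, 0],
    [0, 0, 0],
  ],
  delta_rot=[
    [0, 0, 0],
    [0, 0, 0],
  ],
  fingers=[255, 255],
)

```text
clock: 22.4
position: [0.4568, -0.0555, 0.0783]
eef_rot: [-179.9, -0.1, 7.0]
ft_force: [0.0, 0.1, 0.5]
grip_width: -0.0002
finger_force: 0.2
```

apply_moves(
  delta_pos=[
    [0.01, 0, 0],
    [0, 0, 0],
  ],
  delta_rot=[
    [0, 0, 0],
    [0, 0, 0],
  ],
  fingers=[255, 255],
)

```text
clock: 22.6
position: [0.4586, -0.0552, 0.0782]
eef_rot: [-179.9, -0.1, 7.0]
ft_force: [-2.1, -0.2, 1.7]
grip_width: -0.0005
finger_force: 1.3
```

apply_moves(
  delta_pos=[
    [0.01, 0, 0],
    [0, 0, 0],
  ],
  delta_rot=[
    [0, 0, 0],
    [0, 0, 0],
  ],
  fingers=[255, 255],
)

```text
clock: 22.8
position: [0.459, -0.0551, 0.078]
eef_rot: [-179.9, 0.2, 7.1]
ft_force: [-17.0, -3.1, 12.0]
grip_width: 0.0
finger_force: 8.9
```

apply_moves(
  delta_pos=[
    [0.01, 0, 0],
    [0, 0, 0],
  ],
  delta_rot=[
    [0, 0, 0],
    [0, 0, 0],
  ],
  fingers=[255, 255],
)

```text
clock: 23.0
position: [0.4594, -0.0549, 0.0777]
eef_rot: [-179.9, 0.4, 7.1]
ft_force: [-32.5, -5.4, 22.3]
grip_width: -0.0003
finger_force: 16.6
```

Firm stop reached, so I'll back off and do a last numeric check.

apply_moves(
  delta_pos=[
    [-0.03, 0, 0],
    [-0.1, 0, 0],
    [0, 0, -0.2],
    [0, 0, -0.25],
    [0, -0.24, -0.1],
    [0, -0.24, 0],
    [0, -0.24, 0],
    [0, -0.24, 0],
  ],
  delta_rot=[
    [0, 0, 0],
    [0, 0, 0],
    [0, 0, 0],
    [0, 0, 0],
    [0, 0, 0],
    [0, 0, 0],
    [0, 0, 0],
    [0, 0, 0],
  ],
  fingers=[255, 255, 255, 255, 255, 255, 255, 255],
)

```text
clock: 23.8
position: [0.413, 0.1325, 0.1881]
eef_rot: [-179.9, -0.2, 7.0]
ft_force: [0.8, -0.3, -0.0]
grip_width: -0.0002
finger_force: 0.0
```

apply_moves(
  delta_pos=[
    [0, -0.2, 0],
    [0, 0, 0],
    [0, 0, 0],
  ],
  delta_rot=[
    [0, 0, 0],
    [0, 0, 0],
    [0, 0, 0],
  ],
  fingers=[255, 255, 255],
)

```text
clock: 24.1
position: [0.4083, 0.1708, 0.1876]
eef_rot: [-179.9, -0.1, 7.2]
ft_force: [0.2, -0.2, 0.1]
grip_width: -0.0
finger_force: 0.0
```

Run:
```python
from h import *
o=telemetry.get_obs();print(o['clock'],o['position'],o['ft_force'])
a=cv2.imread('pics/top9.png');d=shot('top','top10');g=d['img'].max(2)
print(g[285:308,259:284:2])
# frame/die region unchanged vs earlier picture?
b=cv2.imread('pics/top10.png');df=cv2.absdiff(a,b).max(2)
ys,xs=np.where(df[220:330,235:475]>50);print(len(ys),(xs.min()+235,xs.max()+235,ys.min()+220,ys.max()+220) if len(ys) else '')
```

```text
24.1 [0.40832354 0.17083917 0.18756616] [ 0.24061171 -0.24432112  0.13758927]
[[227 228 228 229 229 230 232 233 230 226 188 182 222]
 [236 236 237 239 239 245 203 204 191 208 211 236 155]
 [174 173 172 138 171 120  70  67 114 231 222 239 172]
 [172 158 170 180  66  58  57  55  64 240 223 238 177]
 [139 114 178 102  57  77  75  70  54 160 226 238 170]
 [130 124 182  83  78  74  81  79  64 159 232 236 178]
 [110 124 190  58  75  71  76  80  73  64 239 233 208]
 [129 109 199  68  71  60  61  78  83  51 246 232 192]
 [129 127 107  72  61 193 161  75  81  60 204 231 160]
 [125 129 125  77  53 230 255  70  81  56 251 231 151]
 [126 129  80  74  49 232 255  72  80  52 205 230 154]
 [125 130 164  73  53 244 247  67  82  53 244 229 154]
 [126 130 157  70  60 114  95  72  73  38 240 230 150]
 [123 127 194  50  71  68  66  74  66 161 238 237 174]
 [117 123 179  74  73  72  73  73  56 196 218 174 188]
 [161 139 142 159  48  70  67  59  50 142 185 179 190]
 [202 204 170 143 113  44  44  46 200 180 182 178 190]
 [197 201 210 178 187 121 122 182 190 181 182 177 190]
 [197 200 211 173 180 184 184 178 181 185 182 177 190]
 [196 199 210 169 177 180 181 177 176 182 179 178 187]
 [194 199 210 166 177 174 180 180 175 180 179 176 184]
 [194 198 209 171 178 178 180 181 178 181 178 174 183]
 [195 201 210 173 175 179 179 185 180 180 181 172 182]]
186 (np.int64(235), np.int64(279), np.int64(287), np.int64(305))
```

```bash
python3 -c "
from bench import order
print(order.sign_off())"
```

```text
the job is handed in; nothing more can be done
None
```

The job is handed in at about 24 s on the clock: the brass die is seated face up, the frame is fully down and the bolt is upright in its slot by my own measurements, though the sign-off gave no verdict.

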